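# Load the check weights onto the bench scale

### The job

The bench scale is due for its check: lift the large collared weight disc off its peg on the slanted rack and thread it onto the scale's upright spindle, collar up, down flat on the platform; then do the same with the small collared disc, so that it lies flat on top of the large one. Lower the discs onto the spindle rather than dropping them, and leave the flat ring on its peg and the bottle, vial and carton where they are.

Things in the scene. Friction and masses are not known exactly. Their poses are not given: they have to be found in the camera images.
- disc_large: large weight disc, bare steel, about 0.5 kg: round plate 110 mm across, 12 mm thick, with a round collar on the middle of its front face, 40 mm outside diameter, standing 28 mm out of the plate (40 mm overall). A 24 mm bore runs through plate and collar. Origin: on the bore axis in the plate's back face; z axis: along the bore, from back face to collar (x, y arbitrary)
- disc_small: small weight disc, bare steel, about 0.3 kg: same 12 mm plate, same 40 mm collar standing 28 mm out and same 24 mm bore, but its plate is only 80 mm across. Origin and axes as for the large disc
- flat_ring: flat aluminium ring without a collar, 94 mm across, 8 mm thick, 24 mm bore, loose on a peg; not a weight, it stays where it hangs. Origin: on the bore axis, in the back face
- peg_rack: fixed steel rack, 376 mm wide along its y axis. A 90 mm wide strip slopes at 45 degrees, its face looking up and to the rack's -x side (roughly to the robot). Discs and ring hang by their bores on three pegs, back faces flat on the strip, so each one's z axis is parallel to its peg; which hangs on which varies. Origin: worktop level, below the root of the middle peg
- middle_peg (a point): root of the rack's middle peg, in the strip's face, 150 mm above the worktop. Pegs: at y = -125, 0, +125 mm of the rack, round, straight, 14 mm thick, at right angles to the face (pointing up and to the rack's -x at 45 degrees), 53 mm long, so 13 mm past a disc's collar. A peg bears on the upper side of the bore, with about 10 mm of play on the bore's lower side
- scale: fixed low bench scale, white housing 250 x 180 mm with a blank display and two keys on its -x end; a square steel platform (170 mm) whose top is 50 mm above the worktop, does not sink, and carries an upright spindle in its middle. Origin: worktop level, on the spindle axis; z up
- spindle_foot (a point): the point on the platform's top where the spindle stands. The spindle is an upright steel pin, 18 mm thick, 62 mm tall above this point, its top 12 mm tapered
- amber_bottle: loose amber glass bottle with a white cap, 45 mm across, 93 mm tall, bystander. Origin: centre of its underside
- carton: loose flat carton 55 x 110 x 30 mm, bystander. Origin: centre of its underside
- vial: loose small brown vial, 32 mm across, 62 mm tall, bystander. Origin: centre of its underside

How it is judged:
By the outcome, as a careful person would: the job done as asked, in the order asked, and still so for the second after the job is handed in, with the robot touching nothing.
It also fails if it takes over 58 s, if anything falls off the work surface, if the arm or the gripper's body presses on something with over 40 N, if the wrist force passes 120 N, or if a joint passes its speed limit or range.

### The arm

A 6-joint arm with a two-finger parallel gripper is mounted at the origin on a cart in front of the work surface, level with it; the furniture and walls round the work are solid. World frame = base frame: x ahead of the robot, y to its left, z up, the work surface at z = 0. Lengths are in m, angles in rad, forces in N, time in s.
With the tool pointing down it reaches from about 0.375 to 0.9 m from the base axis. Payload 3.1 kg.
Tool frame: the origin (TCP) lies midway between the tips of the shut fingers; the grasp point (between the pads) lies 19 mm behind it; z points along the fingers, y is the direction in which the jaws open and shut (so a half turn about z gives the same grasp; the last joint's range is limited). The gripper opens to 87 mm and grips with 3 to 60 N. Pads are 19 mm wide; open, the fingers measure 117 mm over their backs; the gripper's body (75 mm by 190 mm) begins 51 mm behind the grasp point.
Start: joints at [-1.49, 0.527, 1.433, -0, 1.181, -0.178], TCP at [0.161, -0.604, 0.223] pointing down, gripper open.
Joint ranges: [-3.08, 3.08], [-0.75, 2.2], [0.22, 2.44], [-1.43, 4.57], [0, 2.65], [-2.85, 2.85]. Speed limits (rad/s): [2.79, 2.79, 3.14, 3.14, 3.14, 3.14].

### API

Orientations are given as a unit quaternion [x, y, z, w].
In Python, from rig import robot gives the robot as it stands.
- The arm moves only by the tool move_arm, never from a script. Its argument "rows" is one flat list of numbers, 7 for each row, row after row: the shift along the world's x, y, z in mm, then the turn, a rotation vector about the world's x, y, z in rad, then the closure, from 0 (fully open) to 1 (shut). A call has 1 to 12 rows; each row shifts and turns the commanded pose from where the row before left it; what a row does not reach is not made up. A row lasts 1/10 s, in which the tool goes at most 50 mm and 8.59 degrees, less where a joint would pass 70% of its speed; a pose out of reach is approached as far as the arm can. A call with a gripper value outside its range is refused whole. The fingers move at their own pace and stop on an object; "grip_force" is the grip in N (left out, the last holds). Time passes only in rows, so rows that do not move let the fingers close. It gives the time, the measured TCP pose, the force and the opening at its end, in the units of the state.
- robot.get_obs(): the state, without advancing time (a new reading comes with each control period).
- robot.camera(name): name is "scene" or "top" or "wrist"; returns a dict with "color" (420x560x3 uint8, red, green, blue), "z_map" (420x560 float32, m along the optical axis (not along the pixel's ray), 0 where there is no reading), "camera_matrix" (3x3 intrinsics, pixels), "distortion" ([k1, k2, p1, p2, k3] as OpenCV has them; the pictures are not rectified), "R" (3x3) and "t" (3): a world point X has camera coordinates R X + t; the wrist camera has in their place "tool_from_camera" (4x4, takes a point from camera to tool coordinates, whose origin is the TCP and whose axes are the flange's). Camera axes: x right, y down, z forward; pixel columns grow to the right and rows downward; lengths in m; the calibration is good to about 2 mm. A picture is of the moment at which its call begins: read the wrist's pose just before it.
- robot.hand_in(): hands the job in, once; it reports no verdict.
Trained networks look in the newest picture that a camera, given by its name, has taken for a name from the list of things; names that differ only in an ending like _2 or _b are one class to them, and where a whole thing is asked for, a point or a joint stands for the part that bears it (a point fixed in the world has none). Each returns a list of dicts, best first, with "conf" (0 to 1); they miss things now and then, are a little off and sometimes report something else, mostly with a low value. They report only what shows in the picture. A call takes as long as a camera call.
- robot.search_frame(camera, thing): "at" ([column, row] in pixels, amid what is visible of it).
- robot.spot_point(camera, thing): "at" ([column, row] in pixels: a listed point, or the origin of a listed thing).
The state is a dict: "time": time; "q": joint angles; "joint_velocities": joint speeds; "joint_torque": joint torques, N m; "position": TCP position; "tool_rot": TCP orientation; "ft_force": force on the tool from outside, world axes, zero at the start; "moment": the same for the moment, N m; "grip_width": finger opening in m.
Only numpy, scipy, OpenCV 4.12 (cv2) and the standard library are available. Lean on these libraries where they do the work, as an engineer would, in place of code of your own. Each camera call takes 0.05 s, during which the arm holds its last target.

## Working session

There is one attempt and no reset: what is moved stays moved. The work goes in short steps, Python scripts to look and compute and a tool call to move; the robot and the scene stay as the last step left them, time stands still between calls to the robot, and variables do not carry over. Pictures are saved under pics/ and viewed, and the job is handed in when it is done.

Besides the shell and the picture viewer there is one more tool, called after ">>>" as name(argument=value, ...), one argument or row to a line, values as JSON. move_arm: Moves the arm, as the interface text tells. Its arguments: {"type":"object","properties":{"rows":{"type":"array","items":{"type":"number"}},"grip_force":{"type":"number"}},"required":["rows"]}

```bash
ls; mkdir -p pics; python3 - <<'E'
from rig import robot
import cv2
o=robot.get_obs(); print({k:(v if not hasattr(v,'round') else v) for k,v in o.items()})
for n in ("scene","top","wrist"):
    c=robot.camera(n); cv2.imwrite(f"pics/{n}0.png",c["color"][:,:,::-1])
    print(n,c["camera_matrix"],c["distortion"],c.get("R"),c.get("t"),c.get("tool_from_camera"))
    for th in ["disc_large","disc_small","flat_ring","peg_rack","scale","amber_bottle","carton","vial","middle_peg","spindle_foot"]:
        try: print(th,[ (r["at"],round(r["conf"],2)) for r in robot.spot_point(n,th)][:3])
        except Exception as e: print(th,e)
E
```

```text
pics
{'time': 0.0, 'q': array([-1.48948812e+00,  5.28450682e-01,  1.43391599e+00,  2.51479543e-05,
        1.18139502e+00, -1.78496883e-01]), 'joint_velocities': array([ 8.78523595e-06, -4.60299554e-04,  5.73814631e-04,  3.85776615e-04,
        3.91273452e-04, -1.53157632e-04]), 'joint_torque': array([-2.77496301e-04, -4.40042818e+01, -1.76595801e+01,  6.34020218e-02,
        5.83493756e-02, -1.58813668e-04]), 'position': array([ 0.16053397, -0.60326674,  0.2215768 ]), 'tool_rot': array([ 9.91574559e-01,  1.29532687e-01,  6.42944121e-05, -1.08267255e-03]), 'ft_force': array([ 0.32224084,  0.35554718, -0.08081168]), 'moment': array([-0.00337695,  0.00361737,  0.02888565]), 'grip_width': 0.08716456427891572}
scene [[429.03057846   0.         285.96464628]
 [  0.         429.03057846 210.65360224]
 [  0.           0.           1.        ]] [-0.04707945  0.          0.          0.          0.        ] [[ 0.89295706 -0.44992166  0.01407781]
 [-0.32725424 -0.67033837 -0.66599635]
 [ 0.30908308  0.59009912 -0.74582215]] [-0.47387411  0.30461457  1.18760022] None
disc_large [([292.6, 200.3],
[... 986 characters left out ...]
)]
middle_peg [([229.7, 197.3], 0.87), ([186.8, 207.9], 0.36)]
spindle_foot [([377.9, 220.9], 0.79)]
wrist [[316.21514644   0.         273.60411909]
 [  0.         316.21514644 214.86666313]
 [  0.           0.           1.        ]] [-0.00393283  0.          0.          0.          0.        ] None None [[-3.07515612e-04 -9.58342633e-01 -2.85620908e-01  7.90654172e-02]
 [ 9.99999910e-01 -2.10929730e-04 -3.68924783e-04  4.50601406e-04]
 [ 2.93310407e-04 -2.85620996e-01  9.58342611e-01 -1.62603596e-01]
 [ 0.00000000e+00  0.00000000e+00  0.00000000e+00  1.00000000e+00]]
disc_large []
disc_small []
flat_ring []
peg_rack []
scale []
amber_bottle []
carton []
vial []
middle_peg []
spindle_foot []
```

View pics/scene0.png

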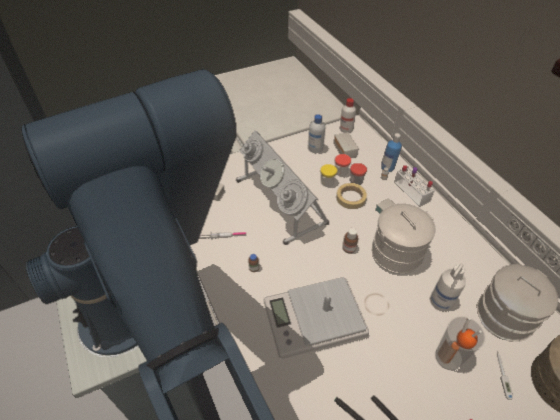

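View pics/top0.png

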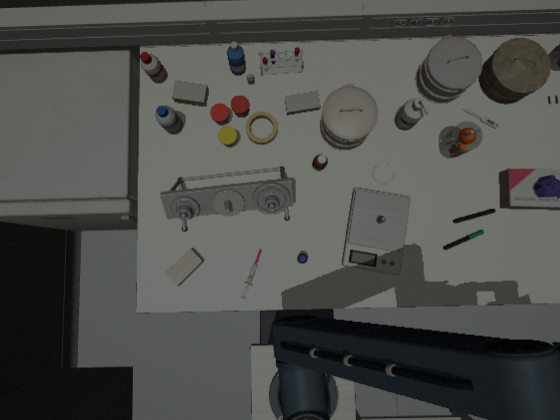

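The scene shows, along the rack, the small disc at (254,150), the ring at (272,173) and the large disc at (291,198). The scale's spindle is at about (326,300) in scene and (380,219) in top.

```bash
cat > h.py <<'E'
import numpy as np, cv2
from scipy.spatial.transform import Rotation as Rn
from rig import robot
np.set_printoptions(precision=4,suppress=True)
def cloud(c,o=None):
    """world points for each pixel (H,W,3); nan where none"""
    K=c["camera_matrix"];z=c["z_map"];H,W=z.shape
    u,v=np.meshgrid(np.arange(W),np.arange(H))
    p=cv2.undistortPoints(np.stack([u,v],-1).reshape(-1,1,2).astype(float),K,c["distortion"]).reshape(H,W,2)
    X=np.dstack([p[...,0]*z,p[...,1]*z,z]).astype(float); X[z<=0]=np.nan
    return toworld(c,X,o)
def RT(c,o=None):
    if c.get("R") is not None:
        return c["R"].T, -c["R"].T@c["t"]
    T=np.array(c["tool_from_camera"]); Rt=Rn.from_quat(o["tool_rot"]).as_matrix()
    return Rt@T[:3,:3], Rt@T[:3,3]+o["position"]
def toworld(c,X,o=None):
    R,t=RT(c,o); return X@R.T+t
def ray(c,px,o=None):
    p=cv2.undistortPoints(np.array(px,float).reshape(1,1,2),c["camera_matrix"],c["distortion"]).ravel()
    R,t=RT(c,o); d=R@np.array([p[0],p[1],1]); return t,d
def proj(c,X,o=None):
    R,t=RT(c,o); X=(np.atleast_2d(X)-t)@R
    return cv2.projectPoints(X,np.zeros(3),np.zeros(3),c["camera_matrix"],c["distortion"])[0].reshape(-1,2)
def tri(rs):
    A=np.zeros((3,3));b=np.zeros(3)
    for t,d in rs:
        d=d/np.linalg.norm(d);P=np.eye(3)-np.outer(d,d);A+=P;b+=P@t
    return np.linalg.solve(A,b)
E
python3 - <<'E'
from h import *
cs={n:robot.camera(n) for n in("scene","top")}
import pickle; pickle.dump(cs,open("c0.pkl","wb"))
for th in ["disc_large","disc_small","flat_ring","middle_peg","spindle_foot","amber_bottle","vial","carton"]:
    rs=[];pp=[]
    for n in cs:
        r=robot.spot_point(n,th)
        if r: rs.append(ray(cs[n],r[0]["at"])); pp.append(np.round(r[0]["at"],1))
    if len(rs)==2: print(th,tri(rs),pp)
    elif rs: t,d=rs[0]; print(th,"z0:",t-d*t[2]/d[2])
for n in cs:
    X=cloud(cs[n]); 
    # worktop check
    m=(X[...,0]>.4)&(X[...,0]<.9)&(abs(X[...,1])<.5)&(abs(X[...,2])<.02); print(n,"table",np.nanmedian(X[m][:,2]),m.sum())
    m=(abs(X[...,2]-.05)<.012)&(X[...,0]>.3)&(X[...,0]<.8)&(X[...,1]>-.5)&(X[...,1]<0); print("plat",np.median(X[m],0),m.sum(), X[m].min(0),X[m].max(0))
E
```

```text
disc_large [0.5994 0.0829 0.1324] [array([295.3, 199.1]), array([269.9, 195.8])]
disc_small [0.5682 0.3232 0.1583] [array([255. , 149.8]), array([185.8, 208.4])]
flat_ring [ 0.6011  0.3044 -0.5011] [array([254.3, 267.1]), array([227.8, 202.3])]
middle_peg [0.5801 0.1952 0.1574] [array([272.6, 172.7]), array([231.1, 200.9])]
spindle_foot [ 0.8715  0.4792 -1.2683] [array([329.1, 310.7]), array([187. , 207.8])]
amber_bottle [ 0.7129 -0.0669  0.0116] [array([346.9, 244.8]), array([317.3, 164.3])]
vial [ 0.4185 -0.0065 -0.0147] [array([255.5, 269.4]), array([300.7, 257.5])]
carton [ 0.4002  0.3604 -0.0017] [array([210.3, 191.8]), array([185.2, 267.7])]
scene table 0.0006839751948393147 27938
plat [ 0.5171 -0.2471  0.0497] 4262 [ 0.3641 -0.4998  0.038 ] [ 0.799  -0.0013  0.062 ]
top table -0.00017091125332990842 34445
plat [ 0.5163 -0.2384  0.0492] 3652 [ 0.3614 -0.4978  0.038 ] [ 0.7996 -0.0008  0.062 ]
```

```bash
python3 - <<'E'
from h import *
import pickle; cs=pickle.load(open("c0.pkl","rb"))
for n in cs:
    X=cloud(cs[n]); 
    m=(X[...,0]>.45)&(X[...,0]<.72)&(X[...,1]>.0)&(X[...,1]<.42)&(X[...,2]>.10)&(X[...,2]<.22)
    P=X[m]; print(n,len(P))
    # strip plane RANSAC constrained 45deg
    best=None
    rng=np.random.default_rng(0)
    for _ in range(1500):
        a=P[rng.choice(len(P),3,False)]; nn=np.cross(a[1]-a[0],a[2]-a[0]); l=np.linalg.norm(nn)
        if l<1e-4: continue
        nn/=l; nn*=np.sign(nn[2])
        if abs(nn[2]-.707)>.06: continue
        k=(abs((P-a[0])@nn)<.003).sum()
        if best is None or k>best[0]: best=(k,nn,a[0])
    k,nn,a=best
    for _ in range(5):
        Q=P[abs((P-a)@nn)<.004]; a=Q.mean(0); nn=np.linalg.svd(Q-a)[2][2]; nn*=np.sign(nn[2])
    print("plane",nn,a,len(Q),"yaw",np.degrees(np.arctan2(-nn[1],-nn[0])), "tilt",np.degrees(np.arccos(nn[2])))
    h=(P-a)@nn
    for lo,hi in((-.004,.004),(.004,.010),(.010,.015),(.015,.034),(.036,.044),(.048,.058)):
        print(lo,hi,((h>lo)&(h<hi)).sum())
    # spindle
    m=(X[...,0]>.4)&(X[...,0]<.65)&(X[...,1]>-.35)&(X[...,1]<-.1)&(X[...,2]>.07)&(X[...,2]<.125)
    print("spindle",np.median(X[m],0),m.sum(),X[m].max(0),X[m].min(0))
    im=cs[n]["color"][:,:,::-1]
    u0,v0=(220,120) if n=="scene" else (150,160)
    cr=cv2.resize(im[v0:v0+100,u0:u0+133],None,fx=6,fy=6,interpolation=cv2.INTER_CUBIC); cv2.imwrite(f"pics/crop_{n}.png",cr)
E
```

```text
scene 2725
plane [-0.7004 -0.0096  0.7137] [0.5835 0.1726 0.1566] 1320 yaw 0.7815010539579348 tilt 44.464055700233864
-0.004 0.004 1318
0.004 0.01 239
0.01 0.015 123
0.015 0.034 202
0.036 0.044 71
0.048 0.058 10
spindle [ 0.5208 -0.2535  0.0985] 74 [ 0.5322 -0.2432  0.1152] [ 0.5147 -0.259   0.0704]
top 3897
plane [-0.6954 -0.0145  0.7184] [0.5826 0.1958 0.1583] 1790 yaw 1.1970442140349011 tilt 44.07503473764846
-0.004 0.004 1791
0.004 0.01 290
0.01 0.015 200
0.015 0.034 243
0.036 0.044 110
0.048 0.058 8
spindle [ 0.5213 -0.2444  0.1037] 41 [ 0.5292 -0.239   0.1143] [ 0.5136 -0.2553  0.0705]
```

View pics/crop_scene.png

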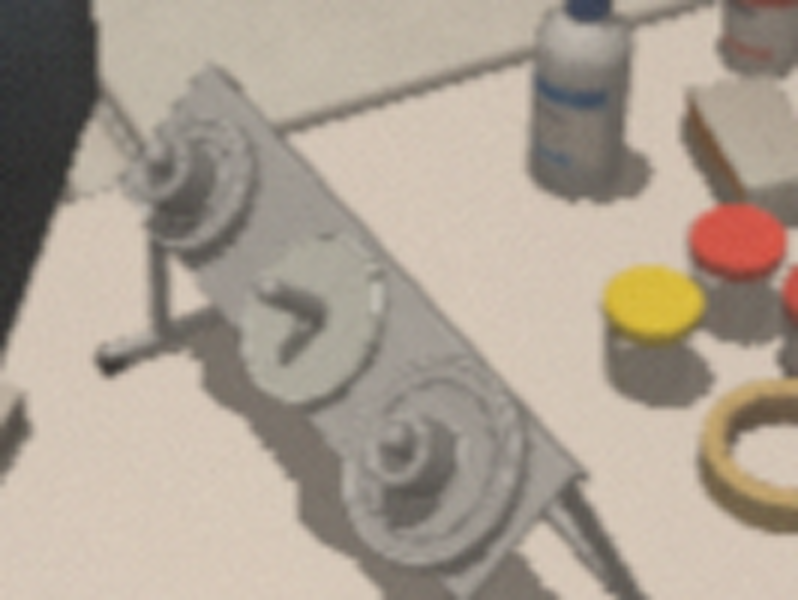

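View pics/crop_top.png

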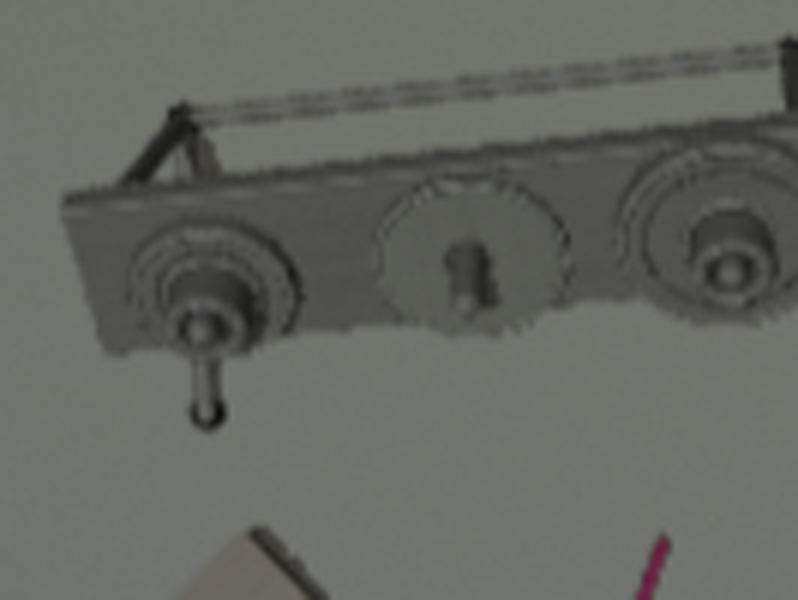

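>>> move_arm(
  rows=[34, 35, 8, 0, 0, 0, 0, 34, 35, 8, 0, 0, 0, 0, 34, 35, 8, 0, 0, 0, 0, 34, 35, 8, 0, 0, 0, 0, 34, 35, 8, 0, 0, 0, 0, 34, 35, 8, 0, 0, 0, 0, 34, 35, 8, 0, 0, 0, 0, 34, 35, 8, 0, 0, 0, 0, 34, 35, 8, 0, 0, 0, 0, 34, 35, 8, 0, 0, 0, 0],
)

```text
time: 3.55
position: [0.5018, -0.2524, 0.3032]
tool_rot: [0.992, 0.13, 0.0, 0.0]
ft_force: [0.2, -1.9, -0.7]
grip_width: 0.087
```

```bash
python3 - <<'E'
from h import *
import pickle
o=robot.get_obs(); c=robot.camera("wrist"); pickle.dump((o,c),open("w1.pkl","wb"))
cv2.imwrite("pics/w1.png",c["color"][:,:,::-1])
r=robot.spot_point("wrist","spindle_foot"); print(r)
X=cloud(c,o); print("plat z",np.nanmedian(X[(abs(X[...,2]-.05)<.01)][:,2]))
m=(X[...,2]>.075)&(X[...,2]<.125)&(abs(X[...,0]-.52)<.04)&(abs(X[...,1]+.245)<.04)
print(m.sum(),X[m].min(0),X[m].max(0),np.median(X[m],0), o["joint_velocities"])
m2=m&(X[...,2]>.106); print(np.median(X[m2],0),m2.sum())
print(proj(c,[[.521,-.25,.05],[.521,-.25,.112]],o))
if r:
  t,d=ray(c,r[0]["at"],o); print(t+d*(.05-t[2])/d[2])
E
```

```text
[]
plat z 0.050237949694635325
219 [ 0.5169 -0.2579  0.0756] [ 0.5342 -0.2406  0.1135] [ 0.5277 -0.2487  0.1053] [ 0.8911  0.1211 -0.4265 -0.001   0.293   0.8869]
[ 0.5261 -0.2492  0.1108] 98
[[275.2778 168.2136]
 [275.5714 176.1338]]
```

View pics/w1.png

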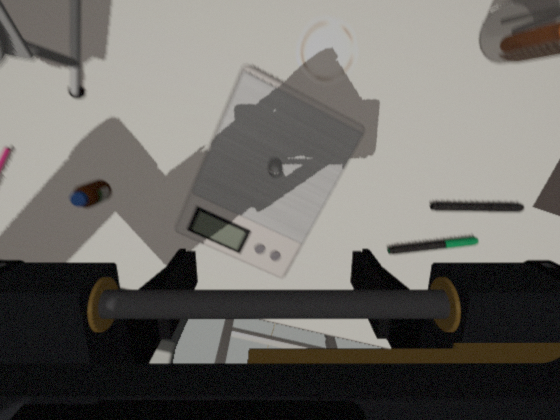

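The picture was taken while the arm was still settling. It shows the spindle at (275,168) on the platform and the display toward the robot. Next I view the rack along the pegs.

>>> move_arm(
  rows=[-3, 45, -7, 0, 0, -0.15, 0, -3, 45, -7, 0.0137, -0.13, 0, 0, -3, 45, -7, 0.0137, -0.13, 0, 0, -3, 45, -7, 0.0137, -0.13, 0, 0, -3, 45, -7, 0.0137, -0.13, 0, 0, -3, 45, -7, 0.0137, -0.13, 0, 0, -3, 45, -7, 0.0137, -0.13, 0, 0, 0, 0, 0, 0, 0, 0, 0, 0, 0, 0, 0, 0, 0, 0, 0, 0, 0, 0, 0, 0, 0, 0, 0, 0, 0, 0, 0, 0],
)

```text
time: 4.75
position: [0.4934, 0.0197, 0.2656]
tool_rot: [0.943, 0.062, 0.325, -0.03]
ft_force: [0.3, -0.2, 0.0]
grip_width: 0.0867
```

```bash
python3 - <<'E'
from h import *
import pickle
o=robot.get_obs(); c=robot.camera("wrist"); pickle.dump((o,c),open("w2.pkl","wb"))
print(o["q"],abs(o["joint_velocities"]).max(),o["position"],o["time"]); print(Rn.from_quat(o["tool_rot"]).as_matrix())
cv2.imwrite("pics/w2.png",c["color"][:,:,::-1])
for th in ["disc_large","middle_peg"]: print(th,robot.spot_point("wrist",th))
E
```

```text
[-0.4022  0.1341  2.189   0.9858  0.4046  0.1927] 0.014307855637128419 [0.4934 0.0197 0.2656] 4.75
[[ 0.781   0.1367  0.6094]
 [ 0.0973 -0.9905  0.0975]
 [ 0.6169 -0.0168 -0.7869]]
disc_large [{'at': [229.0, 191.0], 'conf': 0.89}]
middle_peg []
```

View pics/w2.png

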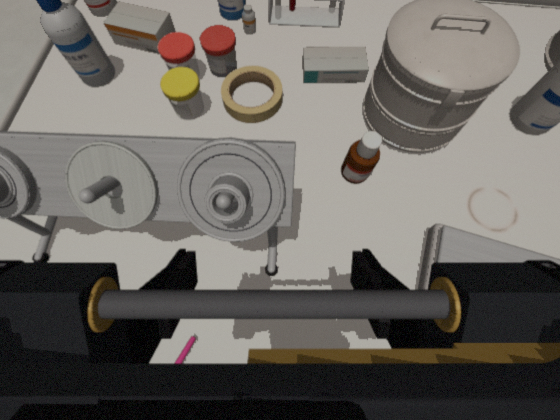

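```bash
cat > kin.py <<'E'
import numpy as np
from scipy.spatial.transform import Rotation as Rn
from scipy.optimize import least_squares
def fk(q,p):
    d1,off,a2,a3,L,ex=p
    R0=Rn.from_euler('z',q[0]);R1=R0*Rn.from_euler('y',q[1]);R2=R1*Rn.from_euler('y',q[2])
    R3=R2*Rn.from_euler('z',q[3]);R4=R3*Rn.from_euler('y',q[4]);
    R5=R4*Rn.from_euler('z',q[5]+QO)
    P=np.array([0,0,d1])+R0.apply([0,off,0])+R1.apply([0,0,a2])+R2.apply([ex,0,a3])+R4.apply([0,0,L])
    return P,R5
QO=0
E
python3 - <<'E'
from h import *; import pickle,kin
o1,_=pickle.load(open("w1.pkl","rb"));o2,_=pickle.load(open("w2.pkl","rb"))
o0=dict(q=np.array([-1.48948812,.528450682,1.43391599,2.5e-5,1.18139502,-.178496883]),position=np.array([.16053397,-.60326674,.2215768]),tool_rot=[.991574559,.129532687,6.4e-5,-.00108267])
O=[o0,o1,o2]
for o in O:
    P,R=kin.fk(o["q"],[0]*6); D=R.inv()*Rn.from_quat(o["tool_rot"]); print(D.as_rotvec(degrees=True))
f=lambda p: np.concatenate([kin.fk(o["q"],p)[0]-o["position"] for o in O])
s=kin.least_squares(f,[.2,.1,.4,.4,.25,0]); print(s.x,abs(s.fun).max())
E
```

```text
[ 0. -0. 90.]
[ 0.  0. 90.]
[ 0.  0. 90.]
[0.2742 0.111  0.588  0.3917 0.3055 0.1141] 2.3821780575916662e-08
```

The kinematics fit exactly. The wrist view shows the large disc at about (233,190), its collar and peg tip at (228,200), the ring at (112,185) and the small disc at the left edge. Next I measure the rack frame.

```bash
sed -i 's/^QO=0/QO=np.pi\/2/' kin.py; python3 - <<'E'
from h import *; import pickle
o,c=pickle.load(open("w2.pkl","rb")); X=cloud(c,o)
v,u=np.mgrid[0:420,0:560]
print("table",np.nanmedian(X[(abs(X[...,2])<.015)][:,2]))
# strip bare area pixels
m=(v>130)&(v<225)&(u>20)&(u<300)&(X[...,2]>.08)&(X[...,2]<.22)&(X[...,0]<.7)
P=X[m]; rng=np.random.default_rng(0);best=(0,)
for _ in range(1000):
    a=P[rng.choice(len(P),3,False)]; nn=np.cross(a[1]-a[0],a[2]-a[0]); l=np.linalg.norm(nn)
    if l<1e-4: continue
    nn/=l; nn*=np.sign(nn[2])
    if abs(nn[2]-.707)>.06: continue
    k=(abs((P-a[0])@nn)<.002).sum()
    if k>best[0]: best=(k,nn,a[0])
k,nn,a=best
for _ in range(6):
    Q=P[abs((P-a)@nn)<.003]; a=Q.mean(0); nn=np.linalg.svd(Q-a)[2][2]; nn*=np.sign(nn[2])
print("n",nn,"a",a,len(Q),"yaw",np.degrees(np.arctan2(-nn[1],-nn[0])),"tilt",np.degrees(np.arccos(nn[2])))
h=(X-a)@nn; H=np.where(m,h,np.nan)
hist,e=np.histogram(H[m],bins=np.arange(-.01,.06,.002)); print(list(zip(np.round(e*1000),hist)))
img=cv2.applyColorMap(np.nan_to_num(np.clip((H+.005)/.065*255,0,255)).astype(np.uint8),cv2.COLORMAP_JET)
cv2.imwrite("pics/h2.png",cv2.resize(np.vstack([img[110:260,0:320],c["color"][110:260,0:320,::-1]]),None,fx=2,fy=2))
E
```

```text
table 0.0006718412820513331
n [-0.7103 -0.0311  0.7032] a [0.5871 0.1378 0.1603] 11580 yaw 2.503257976612629 tilt 45.31253957296178
[(np.float64(-10.0), np.int64(2001)), (np.float64(-8.0), np.int64(2530)), (np.float64(-6.0), np.int64(1144)), (np.float64(-4.0), np.int64(506)), (np.float64(-2.0), np.int64(5658)), (np.float64(0.0), np.int64(4928)), (np.float64(2.0), np.int64(787)), (np.float64(4.0), np.int64(175)), (np.float64(6.0), np.int64(233)), (np.float64(8.0), np.int64(67)), (np.float64(10.0), np.int64(56)), (np.float64(12.0), np.int64(54)), (np.float64(14.0), np.int64(63)), (np.float64(16.0), np.int64(70)), (np.float64(18.0), np.int64(78)), (np.float64(20.0), np.int64(76)), (np.float64(22.0), np.int64(70)), (np.float64(24.0), np.int64(89)), (np.float64(26.0), np.int64(366)), (np.float64(28.0), np.int64(526)), (np.float64(30.0), np.int64(54)), (np.float64(32.0), np.int64(36)), (np.float64(34.0), np.int64(46)), (np.float64(36.0), np.int64(65)), (np.float64(38.0), np.int64(104)), (np.float64(40.0), np.int64(96)), (np.float64(42.0), np.int64(62)), (np.float64(44.0), np.int64(40)), (np.float64(46.0), np.int64(0)), (np.float64(48.0), np.int64(0)), (np.float64(50.0), np.int64(0)), (np.float64(52.0), np.int64(0)), (np.float64(54.0), np.int64(0)), (np.float64(56.0), np.int64(0))]
```

View pics/h2.png

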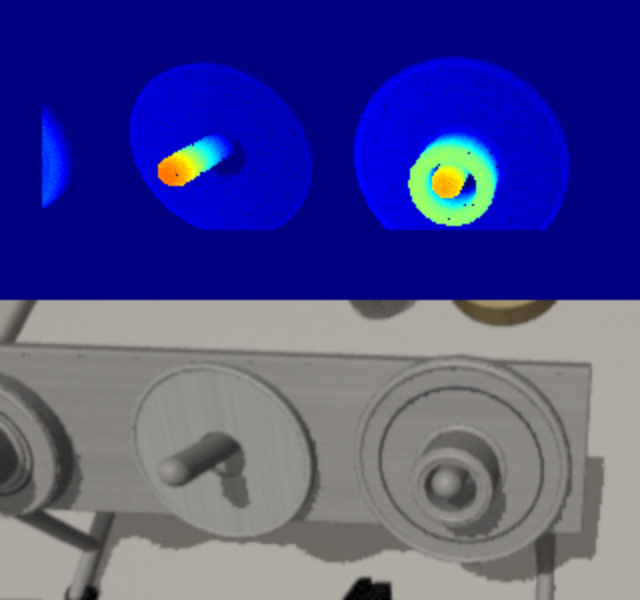

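```bash
cat > rackfit.py <<'E'
from h import *
def planefit(P,it=4,th=.003):
    a=np.median(P,0); nn=None
    Q=P
    for _ in range(it):
        a=Q.mean(0); nn=np.linalg.svd(Q-a)[2][2]; nn*=np.sign(nn[2]); Q=P[abs((P-a)@nn)<th]
    return nn,a,len(Q),((Q-a)@nn).std()
def circ(UV):
    A=np.c_[2*UV,np.ones(len(UV))]; s=np.linalg.lstsq(A,(UV**2).sum(1),rcond=None)[0]
    return s[:2],np.sqrt(s[2]+s[:2]@s[:2])
E
python3 - <<'E'
from rackfit import *; import pickle
o,c=pickle.load(open("w2.pkl","rb")); X=cloud(c,o)
v,u=np.mgrid[0:420,0:560]; ok=np.isfinite(X[...,0])&(X[...,2]>.08)
s=((u>157)&(u<173)&(v>140)&(v<205))|((u>40)&(u<62)&(v>140)&(v<180))|((u>285)&(u<291)&(v>150)&(v<210))|((u>60)&(u<280)&(v>135)&(v<139))
nn,a,k,sd=planefit(X[s&ok]); print("strip",nn,a,k,sd,"yaw",np.degrees(np.arctan2(-nn[1],-nn[0])),"tilt",np.degrees(np.arccos(nn[2])))
e=np.array([230,192]); rr=np.hypot(u-233,v-187)
col=np.hypot(u-228,v-195)<30
pl=(rr<46)&~col&ok
n2,a2,k,sd=planefit(X[pl]); print("plate",n2,a2,k,sd,"yaw",np.degrees(np.arctan2(-n2[1],-n2[0])),"tilt",np.degrees(np.arccos(n2[2])),"off",(a2-a)@nn)
rg=(np.hypot(u-112,v-188)<40)&~((u>75)&(u<122)&(v>172)&(v<215))&ok
n3,a3,k,sd=planefit(X[rg]); print("ring",n3,a3,k,sd,"yaw",np.degrees(np.arctan2(-n3[1],-n3[0])),"tilt",np.degrees(np.arccos(n3[2])),"off",(a3-a)@nn)
E
```

```text
strip [-0.7021 -0.0581  0.7097] [0.6    0.1803 0.1622] 2300 0.000783975499978819 yaw 4.731444550483851 tilt 44.79313774319063
plate [-0.707  -0.0569  0.7049] [0.594  0.0718 0.1645] 3797 0.0007441922744706186 yaw 4.598063269881385 tilt 45.179455785805835 off 0.012147666978526194
ring [-0.7044 -0.0589  0.7074] [0.5803 0.1916 0.1549] 3021 0.0006994597048241973 yaw 4.779885459599592 tilt 44.97732292843727 off 0.007997625134831977
```

```bash
cat >> rackfit.py <<'E'
YAW=np.radians(4.7)
ex=np.array([np.cos(YAW),np.sin(YAW),0]); ey=np.array([-np.sin(YAW),np.cos(YAW),0]); ez=np.array([0,0,1.])
N=(-ex+ez)/2**.5; UP=(ex+ez)/2**.5
def outline(c,o,mask,a,h):
    """outer contour of mask -> rays intersected with plane at height h above strip point a"""
    cs=max(cv2.findContours(mask.astype(np.uint8),cv2.RETR_EXTERNAL,cv2.CHAIN_APPROX_NONE)[0],key=len)[:,0]
    pts=[]
    for p in cs:
        t,d=ray(c,p,o); P=t+d*((a+h*N-t)@N)/(d@N); pts.append([P@ey,P@UP])
    return np.array(pts)
E
python3 - <<'E'
from rackfit import *; import pickle
o,c=pickle.load(open("w2.pkl","rb")); X=cloud(c,o)
v,u=np.mgrid[0:420,0:560]
a=np.array([.6,.1803,.1622]); h=(X-a)@N; ok=np.isfinite(h)&(X[...,2]>.07)
w=ok&(np.hypot(u-232,v-190)<75)
# collar top
m=w&(abs(h-.040)<.0025)&(np.hypot(u-228,v-200)<32)
m=cv2.morphologyEx(m.astype(np.uint8),cv2.MORPH_OPEN,np.ones((3,3)))
p=outline(c,o,m,a,.040); 
for _ in range(4):
    ce,r=circ(p); q=np.hypot(*(p-ce).T); p=p[abs(q-r)<.0015]
print("collar",ce,r,len(p))
m=w&(h>.0085)&(h<.06)
p=outline(c,o,m,a,.012)
for _ in range(6):
    ce2,r2=circ(p); q=np.hypot(*(p-ce2).T); p=p[abs(q-r2)<.002]
print("plate",ce2,r2,len(p))
for cc in(ce,ce2):
    back=cc[0]*ey+cc[1]*UP; back=back+N*((a-back)@N); print("origin",back)
# ring
w=ok&(np.hypot(u-112,v-188)<75)&(u<165)
m=w&(h>.005)&(h<.0105); p=outline(c,o,m,a,.008)
for _ in range(6):
    c3,r3=circ(p); q=np.hypot(*(p-c3).T); p=p[abs(q-r3)<.002]
b=c3[0]*ey+c3[1]*UP; b=b+N*((a-b)@N); print("ring",b,r3,"dy to large",c3[0]-ce2[0],c3[1]-ce2[1])
# peg tips
for (uu,vv) in ((228,200),(88,197)):
    m=(np.hypot(u-uu,v-vv)<9)&(h>.047)&ok; q=X[m]; print("peg tip",np.median(q,0),h[m].max() if m.any() else None,m.sum(), "y",np.median(q@ey),"up",np.median(q@UP))
E
```

```text
collar [0.0295 0.5273] 0.01926248835126075 115
plate [0.0296 0.5274] 0.05410183957695735 300
origin [0.5937 0.0784 0.1476]
origin [0.5938 0.0785 0.1476]
ring [0.5833 0.203  0.1474] 0.04690101343761536 dy to large 0.12493739561221379 -0.0003348120755051198
peg tip [0.5623 0.0736 0.1881] 0.05446727487819438 124 y 0.027375239579681743 up 0.5335537627105709
peg tip [0.5514 0.1983 0.1878] 0.054125588854371076 160 y 0.1524812966210602 up 0.5328743592655183
```

```bash
cat >> kin.py <<'E'
PRM=[0.2742,0.111,0.588,0.3917,0.3055,0.1141]
lo=np.array([-3.08,-.75,.22,-1.43,0,-2.85]);hi=np.array([3.08,2.2,2.44,4.57,2.65,2.85])
def ik(P,R,q0):
    f=lambda q:np.concatenate([(fk(q,PRM)[0]-P)*5,(fk(q,PRM)[1].inv()*R).as_rotvec()])
    s=least_squares(f,np.clip(q0,lo+1e-3,hi-1e-3),bounds=(lo,hi)); return s.x,np.abs(s.fun).max()
E
python3 - <<'E'
from rackfit import *; import pickle,kin
o,c=pickle.load(open("w2.pkl","rb")); q0=o["q"]
R=Rn.from_matrix(np.c_[UP,-ey,-N]); print(R.as_quat(), "rotvec needed",(R*Rn.from_quat(o["tool_rot"]).inv()).as_rotvec())
R180=Rn.from_matrix(np.c_[-UP,ey,-N])
D=np.array([.5937,.0784,.1476])
for nm,RR in(("A",R),("B",R180),("sideways",Rn.from_matrix(np.c_[ey,UP,-N])),("side2",Rn.from_matrix(np.c_[-ey,-UP,-N]))):
    for seed in (q0,[-.2,.3,1.8,0,.3,1.5],[-.2,.3,1.8,0,.3,-1.5],[-.2,.3,1.8,3,.3,-1.5],[-.2,.3,1.8,-1,.3,0]):
      for hh in(.14,.08,.015):
        q,e=kin.ik(D+N*hh,RR,seed); seed=q
        print(nm,hh,q,round(e,4))
E
```

```text
[ 0.9231  0.0379  0.3824 -0.0157] rotvec needed [-0.0035 -0.1216 -0.0561]
A 0.14 [-0.2148  0.22    2.304   2.1719  0.2535 -0.8293] 0.0
A 0.08 [-0.1741  0.3859  2.2595  2.5469  0.3255 -1.184 ] 0.0
A 0.015 [-0.1412  0.5396  2.1867  2.7163  0.3891 -1.3331] 0.0
A 0.14 [-0.2148  0.22    2.304   2.1719  0.2535 -0.8293] 0.0
A 0.08 [-0.1741  0.3859  2.2595  2.5469  0.3255 -1.184 ] 0.0
A 0.015 [-0.1412  0.5396  2.1867  2.7163  0.3891 -1.3331] 0.0
A 0.14 [-0.2148  0.22    2.304   2.1719  0.2535 -0.8293] 0.0
A 0.08 [-0.1741  0.3859  2.2595  2.5469  0.3255 -1.184 ] 0.0
A 0.015 [-0.1412  0.5396  2.1867  2.7163  0.3891 -1.3331] 0.0
A 0.14 [-0.2148  0.22    2.304   2.1719  0.2535 -0.8293] 0.0
A 0.08 [-0.1741  0.3859  2.2595  2.5469  0.3255 -1.184 ] 0.0
A 0.015 [-0.1412  0.5396  2.1867  2.7163  0.3891 -1.3331] 0.0
A 0.14 [-0.2148  0.22    2.304   2.1719  0.2535 -0.8293] 0.0
A 0.08 [-0.1741  0.3859  2.2595  2.5469  0.3255 -1.184 ] 0.0
A 0.015 [-0.1412  0.5396  2.1867  2.7163  0.3891 -1.3331] 0.0
B 0.14 [-0.1545  0.1789  2.2149  1.1085  0.1363 -2.85  ] 0.0901
B 0.08 [-0.1075  0.3225  2.1353  1.1384  0
[... 2181 characters left out ...]
 2.5469  0.3255  0.3868] 0.0
side2 0.015 [-0.1412  0.5396  2.1867  2.7163  0.3891  0.2377] 0.0
side2 0.14 [-0.0705  0.1981  2.2232 -0.9303  0.     -2.3228] 0.1005
side2 0.08 [-0.0598  0.3327  2.1403 -1.43    0.     -1.8179] 0.1213
side2 0.015 [-0.0496  0.4688  2.0441 -1.4291  0.     -1.8129] 0.1605
side2 0.14 [-0.2148  0.22    2.304   2.1719  0.2535  0.7415] 0.0
side2 0.08 [-0.1741  0.3859  2.2595  2.5469  0.3255  0.3868] 0.0
side2 0.015 [-0.1412  0.5396  2.1867  2.7163  0.3891  0.2377] 0.0
side2 0.14 [-0.0705  0.1981  2.2232 -1.3367  0.     -1.9164] 0.1005
side2 0.08 [-0.0598  0.3327  2.1403 -1.3469  0.     -1.9009] 0.1213
side2 0.015 [-0.0496  0.4688  2.0441 -1.4049  0.     -1.8371] 0.1605
```

```bash
cat >> kin.py <<'E'
VM=np.array([2.79,2.79,3.14,3.14,3.14,3.14])*.07
def sim(rows,q,P=None,R=None,verbose=1):
    rows=np.array(rows,float).reshape(-1,7)
    if P is None: P,R=fk(q,PRM)
    for r in rows:
        f=1.0
        while True:
            P2=P+f*r[:3]/1000; R2=Rn.from_rotvec(f*r[3:6])*R
            q2,e=ik(P2,R2,q); w=(abs(q2-q)/VM).max()
            if w<=1.0 or f<.05: break
            f*=max(.5,.98/w)
        P,R,q=P2,R2,q2
        if verbose: print(f"f={f:.2f} e={e:.4f} P={np.round(P*1000,1)} q={np.round(q,2)}")
    return P,R,q
def plan(P0,R0,P1,R1,n):
    """n equal rows from pose 0 to pose 1"""
    rv=(R1*R0.inv()).as_rotvec()/n
    return [np.r_[(P1-P0)*1000/n,rv,0] for _ in range(n)]
E
python3 - <<'E'
from rackfit import *; import kin
o=robot.get_obs(); P,R=o["position"],Rn.from_quat(o["tool_rot"])
R1=Rn.from_matrix(np.c_[UP,-ey,-N]); D=np.array([.5937,.0784,.1476])
rows=kin.plan(P,R,D+.075*N,R1,8); print(np.round(rows[0],4)); p,r,q=kin.sim(rows,o["q"])
rows=kin.plan(D+.075*N,R1,D+.015*N,R1,4); print(np.round(rows[0],4)); p,r,q=kin.sim(rows,q)
E
```

```text
[ 6.0228  6.7028 -8.0684 -0.0006 -0.0153 -0.0071  0.    ]
f=1.00 e=0.0000 P=[498.7  27.1 257.1] q=[-0.37  0.16  2.2   1.11  0.36  0.09]
f=1.00 e=0.0000 P=[504.7  33.8 249. ] q=[-0.34  0.19  2.21  1.27  0.32 -0.04]
f=1.00 e=0.0000 P=[510.8  40.5 240.9] q=[-0.31  0.23  2.22  1.46  0.28 -0.22]
f=0.93 e=0.0000 P=[516.3  46.8 233.5] q=[-0.29  0.26  2.23  1.68  0.27 -0.41]
f=0.86 e=0.0000 P=[521.5  52.5 226.5] q=[-0.26  0.29  2.24  1.89  0.26 -0.61]
f=0.88 e=0.0000 P=[526.8  58.4 219.4] q=[-0.24  0.32  2.25  2.11  0.27 -0.8 ]
f=0.98 e=0.0000 P=[532.7  65.  211.5] q=[-0.21  0.35  2.25  2.33  0.29 -0.99]
f=1.00 e=0.0000 P=[538.7  71.7 203.5] q=[-0.18  0.39  2.25  2.51  0.32 -1.15]
[ 10.5709   0.8691 -10.6066   0.       0.       0.       0.    ]
f=1.00 e=0.0000 P=[549.3  72.5 192.9] q=[-0.17  0.42  2.24  2.57  0.34 -1.2 ]
f=1.00 e=0.0000 P=[559.9  73.4 182.3] q=[-0.16  0.46  2.22  2.61  0.35 -1.25]
f=1.00 e=0.0000 P=[570.4  74.3 171.6] q=[-0.16  0.49  2.21  2.65  0.36 -1.28]
f=1.00 e=0.0000 P=[581.   75.2 161. ] q=[-0.15  0.53  2.19  2.68  0.38 -1.3 ]
```

Good. I go to the standoff in 10 rows, plus 2 rows to settle.

>>> move_arm(
  rows=[4.8, 5.4, -6.5, 0, -0.0122, -0.0057, 0, 4.8, 5.4, -6.5, 0, -0.0122, -0.0057, 0, 4.8, 5.4, -6.5, 0, -0.0122, -0.0057, 0, 4.8, 5.4, -6.5, 0, -0.0122, -0.0057, 0, 4.8, 5.4, -6.5, 0, -0.0122, -0.0057, 0, 4.8, 5.4, -6.5, 0, -0.0122, -0.0057, 0, 4.8, 5.4, -6.5, 0, -0.0122, -0.0057, 0, 4.8, 5.4, -6.5, 0, -0.0122, -0.0057, 0, 4.8, 5.4, -6.5, 0, -0.0122, -0.0057, 0, 4.8, 5.4, -6.5, 0, -0.0122, -0.0057, 0, 0, 0, 0, 0, 0, 0, 0, 0, 0, 0, 0, 0, 0, 0],
)

```text
time: 6.1
position: [0.5402, 0.0752, 0.1997]
tool_rot: [0.923, 0.037, 0.382, -0.018]
ft_force: [0.8, -0.8, 0.8]
grip_width: 0.087
```

```bash
python3 - <<'E'
from rackfit import *; import kin,pickle
o=robot.get_obs(); c=robot.camera("wrist"); cv2.imwrite("pics/w3.png",c["color"][:,:,::-1]); pickle.dump((o,c),open("w3.pkl","wb"))
P,R=o["position"],Rn.from_quat(o["tool_rot"]); R1=Rn.from_matrix(np.c_[UP,-ey,-N]); D=np.array([.5937,.0784,.1476])
e=P-D; print(P,"n,ey,up mm",1e3*np.array([e@N,e@ey,e@UP]),"rot",(R1*R.inv()).as_rotvec(),o["time"])
X=cloud(c,o); a=D; h=(X-a)@N
v,u=np.mgrid[0:420,0:560]
ok=np.isfinite(h)&(h>-.003)&(np.linalg.norm(X-D,axis=-1)<.075)
m=ok&(abs(h-.040)<.0025)&(np.linalg.norm(X-D-.04*N,axis=-1)<.03); m=cv2.morphologyEx(m.astype(np.uint8),cv2.MORPH_OPEN,np.ones((3,3)))
p=outline(c,o,m,a,.040)
for _ in range(5):
    ce,r=circ(p); q=np.hypot(*(p-ce).T); p=p[abs(q-r)<.002]
print("collar rel",1e3*(ce-[D@ey,D@UP]),r,len(p), "h",np.median(h[m>0]))
E
```

```text
[0.5402 0.0752 0.1997] n,ey,up mm [74.7353  1.1935 -1.0475] rot [-0.0052 -0.0015 -0.001 ] 6.1
collar rel [ 0.3499 -0.1532] 0.019305197240786155 164 h 0.04005953879381704
```

View pics/w3.png

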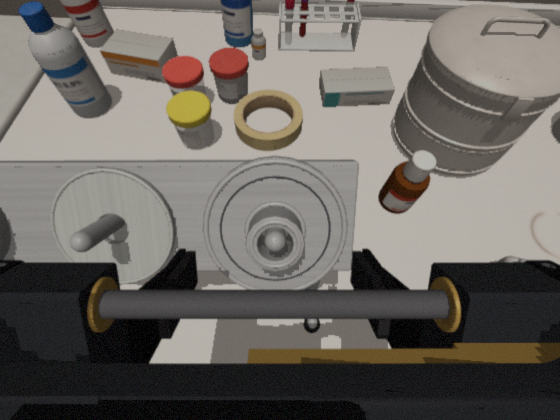

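The collar agrees with the estimate within 0.4 mm. It appears at (275,240), centred between the fingers. I move in and close.

>>> move_arm(
  rows=[10.7, 0.7, -10.4, -0.0013, 0, 0, 0, 10.7, 0.7, -10.4, -0.0013, 0, 0, 0, 10.7, 0.7, -10.4, -0.0013, 0, 0, 0, 10.7, 0.7, -10.4, -0.0013, 0, 0, 0, 0, 0, 0, 0, 0, 0, 0, 0, 0, 0, 0, 0, 0, 0.45],
)

```text
time: 6.75
position: [0.5827, 0.0778, 0.1586]
tool_rot: [0.923, 0.038, 0.382, -0.016]
ft_force: [0.4, 0.2, 0.5]
grip_width: 0.0837
```

```bash
python3 - <<'E'
from rackfit import *
o=robot.get_obs(); P=o["position"]; D=np.array([.5937,.0784,.1476]); e=P-D
print(1e3*np.array([e@N,e@ey,e@UP]),o["ft_force"],o["grip_width"],o["time"])
E
```

```text
[15.5399  0.2602 -0.01  ] [0.3988 0.2266 0.4649] 0.08367083998781175 6.75
```

>>> move_arm(
  rows=[0, 0, 0, 0, 0, 0, 1, 0, 0, 0, 0, 0, 0, 1, 0, 0, 0, 0, 0, 0, 1, 0, 0, 0, 0, 0, 0, 1, 0, 0, 0, 0, 0, 0, 1, 0, 0, 0, 0, 0, 0, 1, 0, 0, 0, 0, 0, 0, 1, 0, 0, 0, 0, 0, 0, 1],
  grip_force=50,
)

```text
time: 7.55
position: [0.5829, 0.0781, 0.1584]
tool_rot: [0.923, 0.038, 0.382, -0.016]
ft_force: [-1.3, 0.5, 0.8]
grip_width: 0.0395
```

>>> move_arm(
  rows=[1.6, 0.1, 1.6, 0, 0, 0, 1, 1.6, 0.1, 1.6, 0, 0, 0, 1, -4, -0.3, 4, 0, 0, 0, 1, -8.8, -0.7, 8.8, 0, 0, 0, 1, -8.8, -0.7, 8.8, 0, 0, 0, 1, -8.8, -0.7, 8.8, 0, 0, 0, 1, -8.8, -0.7, 8.8, 0, 0, 0, 1, -8.8, -0.7, 8.8, 0, 0, 0, 1, -8.8, -0.7, 8.8, 0, 0, 0, 1, 0, 0, 0, 0, 0, 0, 1],
)

```text
time: 8.55
position: [0.5276, 0.0738, 0.2194]
tool_rot: [0.923, 0.038, 0.382, -0.015]
ft_force: [0.3, -0.2, -3.7]
grip_width: 0.0391
```

```bash
python3 - <<'E'
from rackfit import *; import kin,pickle
o=robot.get_obs(); c=robot.camera("wrist"); cv2.imwrite("pics/w4.png",c["color"][:,:,::-1]); pickle.dump((o,c),open("w4.pkl","wb"))
P,R=o["position"],Rn.from_quat(o["tool_rot"]); print(P,o["q"],o["ft_force"],o["grip_width"],o["time"])
R1=Rn.from_matrix(np.c_[ex,-ey,-ez]); T=np.array([.524,-.249,.21])
for n in (12,16):
  rows=kin.plan(P,R,T,R1,n); print(np.round(rows[0],4)); kin.sim(rows,o["q"])
E
```

```text
[0.5276 0.0738 0.2194] [-0.1795  0.3338  2.2647  2.447   0.2893 -1.0852] [ 0.3205 -0.1868 -3.7483] 0.03914952737110011 8.55
[ -0.3026 -26.8996  -0.7828  -0.0053   0.0652  -0.0001   0.    ]
f=0.45 e=0.0000 P=[527.5  61.6 219. ] q=[-0.21  0.32  2.25  2.23  0.26 -0.9 ]
f=0.38 e=0.0000 P=[527.4  51.4 218.7] q=[-0.24  0.31  2.23  2.02  0.24 -0.71]
f=0.36 e=0.0000 P=[527.3  41.8 218.4] q=[-0.27  0.3   2.22  1.81  0.23 -0.51]
f=0.36 e=0.0000 P=[527.2  32.2 218.2] q=[-0.29  0.3   2.2   1.59  0.23 -0.31]
f=0.39 e=0.0000 P=[527.1  21.7 217.8] q=[-0.31  0.29  2.18  1.37  0.24 -0.11]
f=0.45 e=0.0000 P=[526.9   9.5 217.5] q=[-0.34  0.29  2.16  1.15  0.27  0.08]
f=0.58 e=0.0000 P=[526.8  -6.2 217. ] q=[-0.37  0.28  2.13  0.93  0.31  0.27]
f=0.82 e=0.0000 P=[526.5 -28.2 216.4] q=[-0.41  0.28  2.09  0.72  0.38  0.46]
f=1.00 e=0.0000 P=[526.2 -55.1 215.6] q=[-0.46  0.29  2.03  0.54  0.47  0.59]
f=1.00 e=0.0000 P=[525.9 -82.  214.8] q=[-0.49  0.3   1.97  0.41  0.56  0.68]
f=1.00 e=0.0000 P=[ 525.6 -108.9  214.1] q=[-0.52  0.32  1.91  0.32  0.65  0.73]
f=1.00 e=0.0000 P=[ 525.3 -135.8  213.3] q=[-0.55 
[... 658 characters left out ...]
P=[526.6 -24.3 216.5] q=[-0.41  0.28  2.09  0.75  0.37  0.43]
f=1.00 e=0.0000 P=[526.3 -44.5 215.9] q=[-0.44  0.29  2.05  0.6   0.43  0.55]
f=1.00 e=0.0000 P=[526.1 -64.7 215.3] q=[-0.47  0.29  2.01  0.49  0.5   0.63]
f=1.00 e=0.0000 P=[525.9 -84.8 214.8] q=[-0.5   0.3   1.96  0.4   0.57  0.68]
f=1.00 e=0.0000 P=[ 525.6 -105.   214.2] q=[-0.52  0.32  1.92  0.33  0.64  0.73]
f=1.00 e=0.0000 P=[ 525.4 -125.2  213.6] q=[-0.54  0.34  1.87  0.27  0.71  0.76]
f=1.00 e=0.0000 P=[ 525.2 -145.4  213. ] q=[-0.56  0.35  1.82  0.22  0.77  0.79]
f=1.00 e=0.0000 P=[ 525.  -165.5  212.4] q=[-0.58  0.38  1.77  0.17  0.84  0.81]
f=1.00 e=0.0000 P=[ 524.7 -185.7  211.8] q=[-0.6   0.4   1.72  0.12  0.9   0.82]
```

View pics/w4.png

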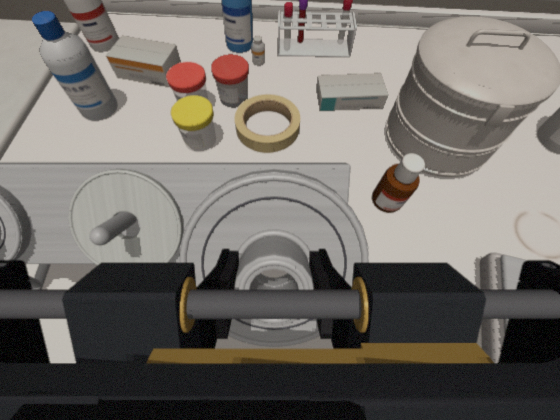

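The large disc sits square in the fingers at (275,260) and is clear of its peg. I swing toward the scale while turning the tool down.

>>> move_arm(
  rows=[0, -10, 3, -0.002, 0.024, 0, 1, 0, -10, 3, -0.002, 0.024, 0, 1, 0, -10, 3, -0.002, 0.024, 0, 1, 0, -10, 3, -0.002, 0.024, 0, 1, 0, -10, 3, -0.002, 0.024, 0, 1, 0, -10, 3, -0.002, 0.024, 0, 1, 0, -12, 3, -0.002, 0.03, 0, 1, 0, -20, 0, -0.004, 0.05, 0, 1, 0, -25, 0, -0.005, 0.06, 0, 1, 0, -30, 0, -0.005, 0.07, 0, 1, 0, -35, 0, -0.006, 0.08, 0, 1, 0, -35, 0, -0.006, 0.08, 0, 1],
)

```text
time: 9.8
position: [0.5283, -0.1349, 0.2369]
tool_rot: [0.989, 0.041, 0.14, -0.011]
ft_force: [1.4, 1.2, -4.9]
grip_width: 0.0392
```

```bash
python3 - <<'E'
from rackfit import *; import kin
o=robot.get_obs()
P,R=o["position"],Rn.from_quat(o["tool_rot"]); print(P,o["q"],o["ft_force"],o["grip_width"],o["time"],abs(o["joint_velocities"]).max())
R1=Rn.from_matrix(np.c_[ex,-ey,-ez]); T=np.array([.524,-.249,.22])
for n in (6,):
  rows=kin.plan(P,R,T,R1,n); print(np.round(rows[0],4)); kin.sim(rows,o["q"])
E
```

```text
[ 0.5283 -0.1349  0.2369] [-0.5556  0.313   1.8126  0.2423  0.8092  0.7828] [ 1.4306  1.1812 -4.873 ] 0.03920397149321932 9.8 1.1172163821426615
[ -0.7247 -19.0092  -2.8136  -0.0056   0.0465  -0.0002   0.    ]
f=1.00 e=0.0000 P=[ 527.6 -154.   234. ] q=[-0.57  0.34  1.77  0.2   0.86  0.8 ]
f=1.00 e=0.0000 P=[ 526.9 -173.   231.2] q=[-0.59  0.36  1.73  0.15  0.92  0.82]
f=1.00 e=0.0000 P=[ 526.2 -192.   228.4] q=[-0.6   0.39  1.69  0.11  0.97  0.83]
f=1.00 e=0.0000 P=[ 525.5 -211.   225.6] q=[-0.61  0.41  1.64  0.07  1.02  0.84]
f=1.00 e=0.0000 P=[ 524.7 -230.   222.8] q=[-0.63  0.44  1.6   0.04  1.07  0.85]
f=1.00 e=0.0000 P=[ 524. -249.  220.] q=[-0.64  0.47  1.55  0.    1.12  0.85]
```

>>> move_arm(
  rows=[-1, -2, -4, -0.006, 0.05, 0, 1, -1, -2, -4, -0.006, 0.05, 0, 1, -1, -2, -4, -0.006, 0.05, 0, 1, -1, -2, -4, -0.006, 0.05, 0, 1, 0, 0, 0, 0, 0, 0, 1, 0, 0, 0, 0, 0, 0, 1],
)

```text
time: 10.4
position: [0.5253, -0.1419, 0.2207]
tool_rot: [0.998, 0.042, 0.043, -0.003]
ft_force: [-0.1, -0.3, -3.1]
grip_width: 0.0395
```

```bash
python3 - <<'E'
from rackfit import *; import kin,pickle
o=robot.get_obs(); c=robot.camera("wrist"); cv2.imwrite("pics/w5.png",c["color"][:,:,::-1]); pickle.dump((o,c),open("w5.pkl","wb"))
cs={n:robot.camera(n) for n in("scene","top")}; pickle.dump(cs,open("c5.pkl","wb"))
for n in cs: cv2.imwrite(f"pics/{n}5.png",cs[n]["color"][:,:,::-1])
R=Rn.from_quat(o["tool_rot"]); print(o["position"],o["ft_force"],o["grip_width"],o["time"],abs(o["joint_velocities"]).max()); print(R.as_matrix())
for C,oo in((c,o),(cs["scene"],None),(cs["top"],None)):
    X=cloud(C,oo)
    m=(X[...,2]>.07)&(X[...,2]<.125)&(abs(X[...,0]-.522)<.03)&(abs(X[...,1]+.249)<.03)
    print(m.sum(),X[m].min(0),X[m].max(0),np.median(X[m],0)); m2=m&(X[...,2]>.107); print(X[m2].mean(0),m2.sum())
    m=(abs(X[...,2]-.05)<.006)&(abs(X[...,0]-.522)<.1)&(abs(X[...,1]+.249)<.1); print("plat",np.median(X[m][:,2]))
    print(proj(C,[[.522,-.249,.05],[.522,-.249,.112]],oo))
E
```

```text
[ 0.5253 -0.1419  0.2207] [-0.0986 -0.3152 -3.0719] 0.03949604410318233 10.4 0.015341310177273698
[[ 0.9929  0.0834  0.0847]
 [ 0.0829 -0.9965  0.0091]
 [ 0.0851 -0.002  -0.9964]]
476 [ 0.5166 -0.2564  0.0702] [ 0.5342 -0.2403  0.1137] [ 0.528  -0.2447  0.1017]
[ 0.5261 -0.2479  0.1107] 137
plat 0.05026961575594746
[[370.4919 221.0104]
 [390.7991 236.1685]]
74 [ 0.5154 -0.2587  0.07  ] [ 0.5326 -0.242   0.1146] [ 0.5204 -0.2531  0.0986]
[ 0.523  -0.2508  0.1111] 17
plat 0.049980544438220864
[[324.5254 308.8709]
 [326.4745 297.1828]]Traceback (most recent call last):
  File "<stdin>", line 9, in <module>
    return umr_minimum(a, axis, None, out, keepdims, initial, where)
ValueError: zero-size array to reduction operation minimum which has no identity
```

View pics/w5.png

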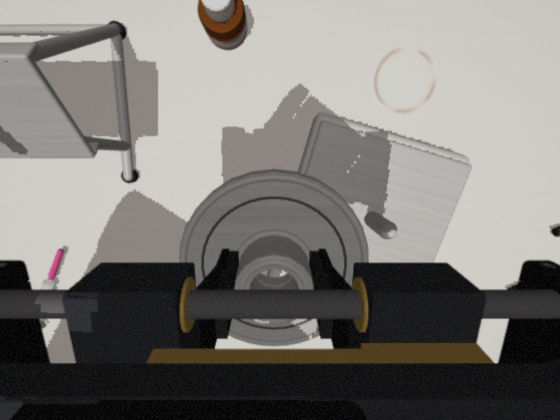

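```bash
python3 - <<'E'
from rackfit import *; import kin,pickle
o,c=pickle.load(open("w5.pkl","rb")); cs=pickle.load(open("c5.pkl","rb"))
def cyl(X):
    m=(X[...,2]>.058)&(X[...,2]<.097)&(np.hypot(X[...,0]-.524,X[...,1]+.249)<.02); P=X[m]
    if len(P)<20: print("few"); return
    f=lambda p:(np.hypot(P[:,0]-p[0],P[:,1]-p[1])-.009)
    s=kin.least_squares(f,[.524,-.249],loss='soft_l1',f_scale=.001); 
    m2=(X[...,2]>.1105)&(np.hypot(X[...,0]-.524,X[...,1]+.249)<.02); Q=X[m2]
    print("cyl",s.x,len(P),np.abs(s.fun).mean(),"top",(Q[:,:2].min(0)+Q[:,:2].max(0))/2,Q.mean(0),len(Q), Q[:,2].max())
cyl(cloud(c,o)); cyl(cloud(cs["scene"])); o1,c1=pickle.load(open("w1.pkl","rb")); c0=pickle.load(open("c0.pkl","rb")); cyl(cloud(c0["top"])); cyl(cloud(c1,o1))
# silhouette in wrist color
print(np.round(proj(c,[[.526,-.248,.112]],o)))
im=c["color"][150:270,290:450,::-1]; cv2.imwrite("pics/w5c.png",cv2.resize(im,None,fx=5,fy=5,interpolation=cv2.INTER_CUBIC))
# held disc: plate plane and collar
X=cloud(c,o); R=Rn.from_quat(o["tool_rot"]); L=R.inv().apply((X-o["position"]).reshape(-1,3)).reshape(X.shape)
m=(np.hypot(L[...,0],L[...,1])<.052)&(np.hypot(L[...,0],L[...,1])>.024)&(abs(L[...,2]-.003)<.006)&np.isfinite(L[...,0])
nn,a,k,sd=planefit(L[m]); print("plate in tool",nn,a,k,sd)
E
```

```text
cyl [ 0.5251 -0.2497] 243 0.00019608682689454708 top [ 0.5253 -0.2493] [ 0.5255 -0.2489  0.1121] 81 0.11368200607696416
cyl [ 0.5247 -0.2488] 46 0.0006421130076482142 top [ 0.5222 -0.241 ] [ 0.5227 -0.2367  0.2983] 80 0.3360662886228991
few
cyl [ 0.5251 -0.2494] 52 0.0001225173984776894 top [ 0.5298 -0.2489] [ 0.5286 -0.2484  0.4061] 16491 0.4219948402678446
[[390. 232.]]
plate in tool [ 0.0022 -0.0006  1.    ] [0.0165 0.     0.0026] 12034 0.0007423548703603871
```

View pics/w5c.png

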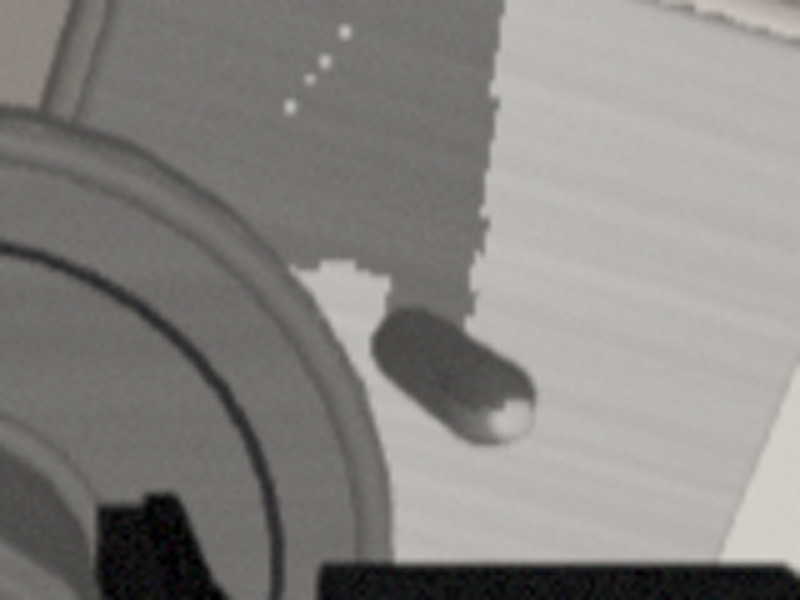

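```bash
cat > held.py <<'E'
from rackfit import *
def held(c,o,rad,zp=None):
    X=cloud(c,o); R=Rn.from_quat(o["tool_rot"]); L=R.inv().apply((X-o["position"]).reshape(-1,3)).reshape(X.shape)
    rr=np.hypot(L[...,0],L[...,1])
    m=(rr<rad-.004)&(rr>.024)&(abs(L[...,2]-.003)<.007)&np.isfinite(rr)&(L[...,0]>-.01)
    nn,a,k,sd=planefit(L[m]); print("plate in tool",nn,a,k,sd); zf=a[2]+(nn[0]*a[0])/nn[2]
    m=(rr<rad+.015)&(abs(L[...,2]-zf+.014)<.022)&np.isfinite(rr)
    m=cv2.morphologyEx(m.astype(np.uint8),cv2.MORPH_OPEN,np.ones((3,3)))
    cn=max(cv2.findContours(m,cv2.RETR_EXTERNAL,cv2.CHAIN_APPROX_NONE)[0],key=len)[:,0].astype(float)
    p=cv2.undistortPoints(cn.reshape(-1,1,2),c["camera_matrix"],c["distortion"]).reshape(-1,2)
    T=np.array(c["tool_from_camera"]); d=np.c_[p,np.ones(len(p))]@T[:3,:3].T; q=T[:3,3]+d*((zf-.001-T[2,3])/d[:,2:])
    p=q[:,:2]; p=p[np.abs(np.hypot(*p.T)-rad)<.006]
    # fixed-free radius fit
    import kin
    f=lambda s:np.hypot(p[:,0]-s[0],p[:,1]-s[1])-s[2]
    s=kin.least_squares(f,[0,0,rad],loss='soft_l1',f_scale=.0005).x
    print("plate centre tool",s*1e3,len(p),"arc x",p.min(0),p.max(0),"back z",zf+.012)
    f=lambda s:np.hypot(p[:,0]-s[0],p[:,1]-s[1])-rad+.0006
    print("fixed r",1e3*kin.least_squares(f,[0,0],loss='soft_l1',f_scale=.0005).x)
    return s,zf
E
python3 - <<'E'
from held import *; import pickle
o,c=pickle.load(open("w5.pkl","rb")); held(c,o,.055)
E
```

```text
plate in tool [ 0.0065 -0.0007  1.    ] [ 0.0255 -0.      0.0027] 9839 0.0006930104819083898
plate centre tool [ 1.6479  0.1914 53.0578] 282 arc x [ 0.0028 -0.0534] [0.0551 0.0538] back z 0.014855590703050786
fixed r [0.0018 0.1924]
```

```bash
python3 - <<'E'
from rackfit import *; import kin
o=robot.get_obs(); P,R=o["position"],Rn.from_quat(o["tool_rot"])
R1=Rn.from_matrix(np.c_[ex,-ey,-ez]); T=np.array([.5251,-.2493,.150])
print((T-P)*1e3,(R1*R.inv()).as_rotvec()); p,r,q=kin.sim(kin.plan(P,R,T,R1,6),o["q"]); kin.sim(kin.plan(p,r,p-[0,0,.085],r,6),q)
E
```

```text
[   0.0106 -107.1107  -71.2632] [-0.0078  0.0858 -0.0008]
f=1.00 e=0.0000 P=[ 525.1 -160.   209.3] q=[-0.52  0.42  1.69  0.05  0.98  0.94]
f=1.00 e=0.0000 P=[ 525.1 -177.9  197.5] q=[-0.55  0.44  1.68  0.04  0.97  0.92]
f=1.00 e=0.0000 P=[ 525.1 -195.7  185.6] q=[-0.57  0.47  1.66  0.03  0.97  0.9 ]
f=1.00 e=0.0000 P=[ 525.1 -213.6  173.7] q=[-0.59  0.5   1.65  0.02  0.97  0.88]
f=1.00 e=0.0000 P=[ 525.1 -231.4  161.8] q=[-0.61  0.53  1.63  0.01  0.97  0.87]
f=1.00 e=0.0000 P=[ 525.1 -249.3  150. ] q=[-0.64  0.56  1.61 -0.    0.97  0.85]
f=1.00 e=0.0000 P=[ 525.1 -249.3  135.8] q=[-0.64  0.58  1.62 -0.    0.94  0.85]
f=1.00 e=0.0000 P=[ 525.1 -249.3  121.6] q=[-0.64  0.6   1.63 -0.    0.91  0.85]
f=1.00 e=0.0000 P=[ 525.1 -249.3  107.5] q=[-0.64  0.62  1.64 -0.    0.87  0.85]
f=1.00 e=0.0000 P=[ 525.1 -249.3   93.3] q=[-0.64  0.64  1.65 -0.    0.84  0.85]
f=1.00 e=0.0000 P=[ 525.1 -249.3   79.1] q=[-0.64  0.67  1.66 -0.    0.82  0.85]
f=1.00 e=0.0000 P=[ 525.1 -249.3   65. ] q=[-0.64  0.69  1.67 -0.    0.79  0.85]
```

>>> move_arm(
  rows=[0, -21.4, -6, -0.0016, 0.0172, 0, 1, 0, -21.4, -6, -0.0016, 0.0172, 0, 1, 0, -21.4, -6, -0.0016, 0.0172, 0, 1, 0, -21.4, -6, -0.0016, 0.0172, 0, 1, 0, -21.4, -6, -0.0016, 0.0172, 0, 1, 0, 0, -13.7, 0, 0, 0, 1, 0, 0, -13.7, 0, 0, 0, 1, 0, 0, -13.7, 0, 0, 0, 1, 0, 0, 0, 0, 0, 0, 1, 0, 0, 0, 0, 0, 0, 1, 0, 0, 0, 0, 0, 0, 1],
)

```text
time: 11.65
position: [0.5264, -0.2504, 0.1508]
tool_rot: [0.999, 0.041, 0.001, 0.001]
ft_force: [-0.1, 0.5, -5.0]
grip_width: 0.0394
```

```bash
python3 - <<'E'
from held import *; import kin,pickle
o=robot.get_obs(); c=robot.camera("wrist"); cv2.imwrite("pics/w6.png",c["color"][:,:,::-1]); pickle.dump((o,c),open("w6.pkl","wb"))
P,R=o["position"],Rn.from_quat(o["tool_rot"]);R1=Rn.from_matrix(np.c_[ex,-ey,-ez]); T=np.array([.5251,-.2493,.150])
print(P,(T-P)*1e3,(R1*R.inv()).as_rotvec(),o["ft_force"],abs(o["joint_velocities"]).max(),o["time"]); held(c,o,.055)
X=cloud(c,o); m=(X[...,2]>.095)&(X[...,2]<.13)&(np.hypot(X[...,0]-.525,X[...,1]+.2495)<.014); print(m.sum(),np.median(X[m],0) if m.any() else 0)
s=robot.camera("scene"); cv2.imwrite("pics/s6.png",cv2.resize(s["color"][230:380,230:430,::-1],None,fx=4,fy=4,interpolation=cv2.INTER_CUBIC))
E
```

```text
[ 0.5264 -0.2504  0.1508] [-1.2653  1.1121 -0.8415] [ 0.0021  0.0017 -0.0006] [-0.1025  0.4873 -4.9578] 0.010319196858057352 11.65
plate in tool [ 0.0064 -0.0008  1.    ] [ 0.0255 -0.      0.0027] 9861 0.0006950583226496318
plate centre tool [ 1.6755  0.1788 53.0156] 285 arc x [ 0.0028 -0.0534] [0.055  0.0538] back z 0.014815207999885364
fixed r [-0.0202  0.1538]
0 0
```

View pics/w6.png

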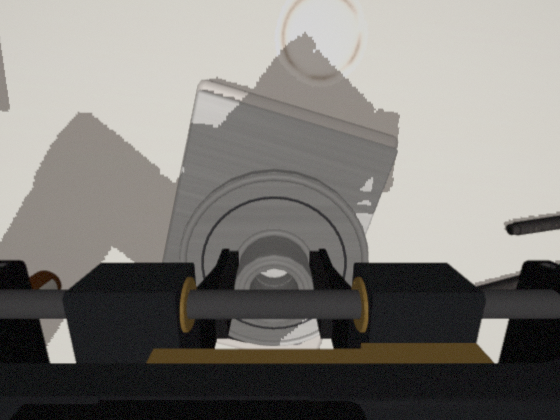

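View pics/s6.png

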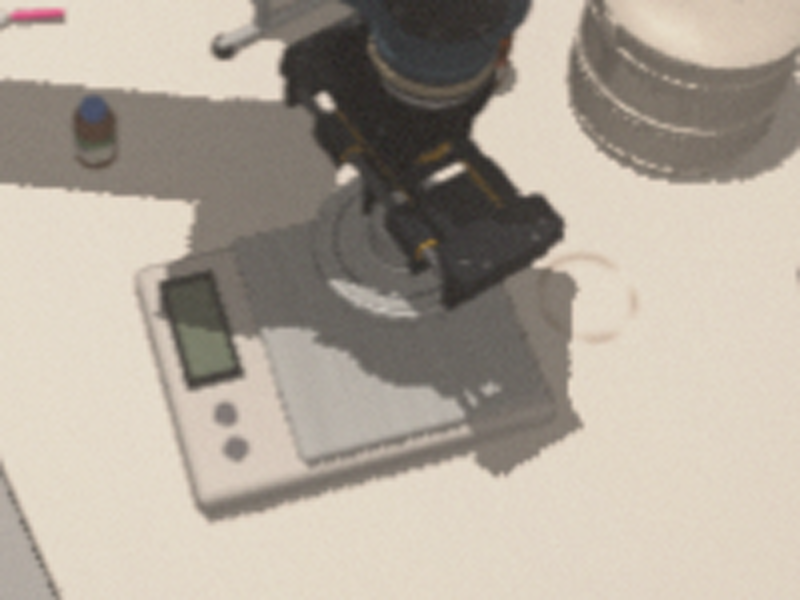

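The disc is upright over the platform, with the collar top at (273,275). The tool is off by 1.2 mm and 1.0 mm, so I correct that while descending over the tip.

>>> move_arm(
  rows=[-1.2, 1.0, -8, 0.002, 0.002, 0, 1, 0, 0, -8, 0, 0, 0, 1, 0, 0, -8, 0, 0, 0, 1, 0, 0, 0, 0, 0, 0, 1, 0, 0, -6, 0, 0, 0, 1, 0, 0, -6, 0, 0, 0, 1, 0, 0, -6, 0, 0, 0, 1, 0, 0, 0, 0, 0, 0, 1],
)

```text
time: 12.55
position: [0.5239, -0.2481, 0.1071]
tool_rot: [0.999, 0.041, -0.002, -0.001]
ft_force: [0.5, 0.8, -3.8]
grip_width: 0.0393
```

```bash
python3 - <<'E'
from held import *; import pickle
o=robot.get_obs(); c=robot.camera("wrist"); pickle.dump((o,c),open("w7.pkl","wb"))
cv2.imwrite("pics/w7.png",cv2.resize(c["color"][160:360,175:375,::-1],None,fx=3,fy=3,interpolation=cv2.INTER_CUBIC))
print(o["position"],o["ft_force"],o["moment"],o["time"]); held(c,o,.055)
E
```

```text
[ 0.5239 -0.2481  0.1071] [ 0.5401  0.8124 -3.822 ] [ 0.0556  0.0067 -0.0211] 12.55
plate in tool [ 0.0055 -0.0004  1.    ] [ 0.0255 -0.      0.0027] 9861 0.0006871370834921693
plate centre tool [ 1.5808  0.1802 53.0517] 288 arc x [ 0.0028 -0.0534] [0.055  0.0538] back z 0.014799182562326145
fixed r [-0.0899  0.1859]
```

View pics/w7.png

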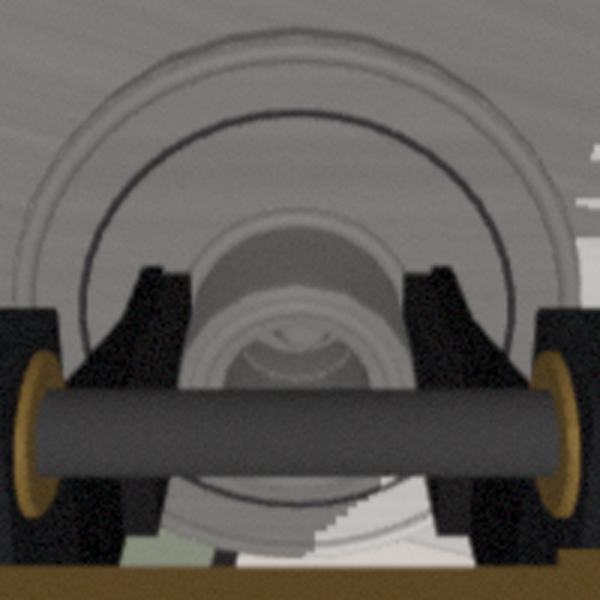

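>>> move_arm(
  rows=[1.2, -1.2, 0, -0.002, -0.002, 0, 1, 0, 0, -9, 0, 0, 0, 1, 0, 0, -9, 0, 0, 0, 1, 0, 0, -9, 0, 0, 0, 1, 0, 0, -9, 0, 0, 0, 1, 0, 0, 0, 0, 0, 0, 1, 0, 0, 0, 0, 0, 0, 1],
)

```text
time: 13.3
position: [0.5255, -0.2496, 0.0717]
tool_rot: [0.999, 0.041, -0.0, 0.0]
ft_force: [0.2, 0.1, -4.1]
grip_width: 0.0392
```

>>> move_arm(
  rows=[0, 0, -2.5, 0, 0, 0, 1, 0, 0, -2.5, 0, 0, 0, 1, 0, 0, -1, 0, 0, 0, 1, 0, 0, 0, 0, 0, 0, 1],
)

```text
time: 13.7
position: [0.5257, -0.2497, 0.0662]
tool_rot: [0.999, 0.041, 0.0, 0.001]
ft_force: [-1.1, 0.1, -4.1]
grip_width: 0.0388
```

>>> move_arm(
  rows=[0, 0, -0.7, 0, 0, 0, 1, 0, 0, -0.7, 0, 0, 0, 1, 0, 0, -0.5, 0, 0, 0, 1, 0, 0, 0, 0, 0, 0, 1],
)

```text
time: 14.1
position: [0.5259, -0.2499, 0.0651]
tool_rot: [0.999, 0.041, 0.0, 0.001]
ft_force: [-1.0, 0.4, 2.7]
grip_width: 0.0388
```

>>> move_arm(
  rows=[0, 0, 0, 0, 0, 0, 0.2, 0, 0, 0, 0, 0, 0, 0.2, 0, 0, 0, 0, 0, 0, 0.2, 0, 0, 0, 0, 0, 0, 0.2],
  grip_force=50,
)

```text
time: 14.5
position: [0.526, -0.2499, 0.0643]
tool_rot: [0.999, 0.041, 0.0, 0.001]
ft_force: [-1.0, -0.1, -0.1]
grip_width: 0.0636
```

```bash
python3 - <<'E'
from rackfit import *; import pickle
o=robot.get_obs(); c=robot.camera("wrist")
cv2.imwrite("pics/w8.png",c["color"][:,:,::-1])
print(o["position"],o["ft_force"],o["grip_width"],o["time"])
X=cloud(c,o); r=np.hypot(X[...,0]-.5251,X[...,1]+.2495)
m=(r>.025)&(r<.05)&(abs(X[...,2]-.062)<.006); print(planefit(X[m]))
E
```

```text
[ 0.526  -0.2499  0.0643] [-0.99   -0.098  -0.0854] 0.06359777992253314 14.5
(array([ 0.0003, -0.0006,  1.    ]), array([ 0.5401, -0.2482,  0.0624]), 10748, np.float64(0.0006320769757917862))
```

View pics/w8.png

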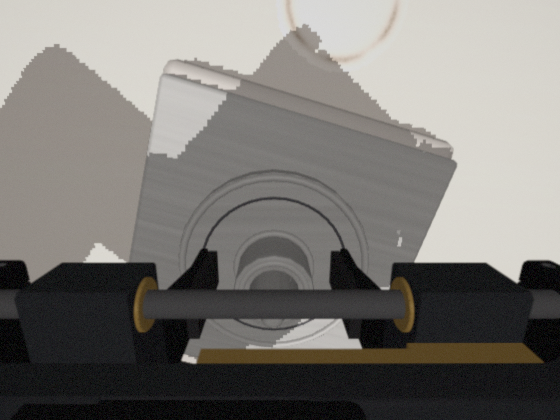

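The large disc lies flat, with its plate top at 62.4 mm and a level normal. I plan the way to the small disc.

```bash
python3 - <<'E'
from rackfit import *; import kin
o=robot.get_obs(); P,R=o["position"],Rn.from_quat(o["tool_rot"]); q=o["q"]
RT1=Rn.from_matrix(np.c_[UP,-ey,-N]); D=np.array([.5732,.3276,.1476])
for hh in(.2,.14,.075,.015):
  for s in ([.1,.4,2,3,.4,-1.3],[.1,.4,2,0,.4,1.5]): print(hh,kin.ik(D+hh*N,RT1,s))
p1,r1,q1=kin.sim(kin.plan(P,R,P+[0,0,.17],R,4),q,verbose=0)
M=np.array([.46,.10,.30]); 
RM=Rn.from_rotvec((RT1*R.inv()).as_rotvec()*.4)*R
rows=kin.plan(p1,r1,M,RM,9); print(np.round(rows[0],4)); p2,r2,q2=kin.sim(rows,q1)
rows=kin.plan(p2,r2,D+.10*N,RT1,9); print(np.round(rows[0],4)); p3,r3,q3=kin.sim(rows,q2)
E
```

```text
0.2 (array([ 0.6168,  0.2441,  2.1439,  4.57  ,  0.3574, -2.627 ]), np.float64(0.07782495227790302))
0.2 (array([ 0.6005,  0.1996,  2.0286, -0.9332,  0.4024,  2.85  ]), np.float64(0.05786512347136344))
0.14 (array([ 0.5713,  0.3545,  2.0781,  4.57  ,  0.336 , -2.6425]), np.float64(0.02910351682936449))
0.14 (array([ 0.5342,  0.3109,  1.9937, -0.9671,  0.3216,  2.85  ]), np.float64(0.09132633068260794))
0.075 (array([ 0.5262,  0.4758,  2.0113,  4.4668,  0.3186, -2.5589]), np.float64(1.1102230246251565e-15))
0.075 (array([ 0.48  ,  0.4315,  1.9357, -0.9972,  0.2614,  2.85  ]), np.float64(0.12324987431359578))
0.015 (array([ 0.486 ,  0.59  ,  1.9585,  4.2347,  0.3183, -2.349 ]), np.float64(5.927379767567409e-10))
0.015 (array([ 0.4417,  0.5406,  1.8682, -1.0199,  0.2233,  2.85  ]), np.float64(0.14594227466855494))
[-7.3239 38.8754  7.3073  0.0029 -0.0348 -0.      0.    ]
f=1.00 e=0.0000 P=[ 518.6 -211.   241.5] q=[-0.6   0.4   1.6   0.02  1.11  0.88]
f=1.00 e=0.0000 P=[ 511.3 -172.1  248.8] q=[-0.56  0.35  1.66  0.05  1.07  0.91]
f=1.00 e=0.0000 P=[ 503.9 -133.3  256.2] q=[-0.51  0.31  
[... 536 characters left out ...]
   0.    ]
f=1.00 e=0.0000 P=[464.7 124.6 290.9] q=[0.01 0.11 1.95 0.04 0.72 1.48]
f=1.00 e=0.0000 P=[469.5 149.3 281.8] q=[0.08 0.13 1.97 0.   0.62 1.57]
f=1.00 e=0.0000 P=[474.2 173.9 272.8] q=[ 0.15  0.16  2.   -0.06  0.52  1.68]
f=1.00 e=0.0000 P=[479.  198.6 263.7] q=[ 0.22  0.19  2.01 -0.17  0.42  1.84]
f=0.95 e=0.0000 P=[483.5 221.9 255.1] q=[ 0.28  0.23  2.03 -0.33  0.34  2.05]
f=0.65 e=0.0000 P=[486.6 238.  249.2] q=[ 0.33  0.25  2.03 -0.5   0.3   2.25]
f=0.52 e=0.0000 P=[489.1 250.9 244.4] q=[ 0.36  0.28  2.04 -0.67  0.27  2.46]
f=0.49 e=0.0000 P=[491.4 262.9 240. ] q=[ 0.4   0.3   2.04 -0.86  0.25  2.67]
f=1.00 e=0.0348 P=[496.1 287.5 230.9] q=[ 0.45  0.34  2.02 -1.01  0.26  2.85]
```

```bash
python3 - <<'E'
from rackfit import *; import kin
o=robot.get_obs(); P,R=o["position"],Rn.from_quat(o["tool_rot"]); q=o["q"]
RT1=Rn.from_matrix(np.c_[UP,-ey,-N]); DL=np.array([.5937,.0784,.1476]); D=np.array([.5732,.3276,.1476])
U=[[0,0,30,0,0,0,0]]*6
p,r,q=kin.sim(U,q,P,R,0); print(p)
# stage A: to (.528,-.10,.245) with 1/3 of tilt
rv=(RT1*r.inv()).as_rotvec()
A=np.array([.527,-.06,.25]); RA=Rn.from_rotvec(rv*.45)*r
rows=kin.plan(p,r,A,RA,5); print(np.round(rows[0],4)); p,r,q=kin.sim(rows,q)
B=DL+.10*N; rows=kin.plan(p,r,B,RT1,11); print(np.round(rows[0],4)); p,r,q=kin.sim(rows,q)
for k in range(2):
  rows=kin.plan(p,r,B,RT1,4); print(np.round(rows[0],4)); p,r,q=kin.sim(rows,q)
C=D+.085*N; rows=kin.plan(p,r,C,RT1,11); print(np.round(rows[0],4)); p,r,q=kin.sim(rows,q)
print((p-C)*1e3)
E
```

```text
[ 0.5259 -0.2499  0.2443]
[ 0.217  37.9757  1.1456  0.0059 -0.0704 -0.      0.    ]
f=1.00 e=0.0000 P=[ 526.1 -211.9  245.4] q=[-0.6   0.4   1.6   0.05  1.09  0.86]
f=1.00 e=0.0000 P=[ 526.3 -173.9  246.6] q=[-0.57  0.35  1.68  0.1   1.    0.87]
f=1.00 e=0.0000 P=[ 526.6 -136.   247.7] q=[-0.53  0.31  1.76  0.15  0.9   0.88]
f=1.00 e=0.0000 P=[526.8 -98.  248.9] q=[-0.48  0.28  1.83  0.21  0.81  0.88]
f=1.00 e=0.0000 P=[527. -60. 250.] q=[-0.42  0.25  1.89  0.26  0.7   0.89]
[-0.343  12.0551 -2.8808  0.0033 -0.0391 -0.      0.    ]
f=1.00 e=0.0000 P=[526.7 -47.9 247.1] q=[-0.41  0.24  1.93  0.31  0.64  0.86]
f=1.00 e=0.0000 P=[526.3 -35.9 244.2] q=[-0.4   0.24  1.97  0.36  0.58  0.83]
f=1.00 e=0.0000 P=[526.  -23.8 241.4] q=[-0.38  0.23  2.01  0.42  0.51  0.78]
f=1.00 e=0.0000 P=[525.6 -11.8 238.5] q=[-0.36  0.24  2.04  0.51  0.45  0.71]
f=1.00 e=0.0000 P=[525.3   0.3 235.6] q=[-0.34  0.24  2.08  0.62  0.38  0.62]
f=1.00 e=0.0000 P=[524.9  12.3 232.7] q=[-0.32  0.24  2.11  0.77  0.32  0.48]
f=0.96 e=0.0000 P=[524.6  23.9 230. ] q=[-0.3   0.25  2.15  0.98  0.27  0.29]
f=0.66 e=0.0000 
[... 1249 characters left out ...]
0.8 215.4] q=[ 0.04  0.35  2.24  3.02  0.24 -1.48]
f=1.00 e=0.0000 P=[519.6 163.5 214.5] q=[ 0.11  0.36  2.22  3.23  0.23 -1.64]
f=0.96 e=0.0000 P=[518.7 185.4 213.5] q=[ 0.18  0.37  2.2   3.45  0.23 -1.8 ]
f=0.97 e=0.0000 P=[517.9 207.5 212.6] q=[ 0.24  0.39  2.18  3.66  0.23 -1.97]
f=1.00 e=0.0000 P=[517.  230.2 211.6] q=[ 0.31  0.4   2.15  3.87  0.24 -2.13]
f=1.00 e=0.0000 P=[516.1 253.  210.7] q=[ 0.37  0.41  2.12  4.06  0.25 -2.27]
f=1.00 e=0.0000 P=[515.2 275.7 209.7] q=[ 0.43  0.42  2.09  4.23  0.27 -2.4 ]
f=1.00 e=0.0000 P=[514.3 298.4 208.7] q=[ 0.48  0.44  2.06  4.38  0.29 -2.5 ]
f=1.00 e=0.0000 P=[513.4 321.2 207.8] q=[ 0.53  0.46  2.02  4.5   0.32 -2.6 ]
[ 0.0601 -1.5127  0.0642]
```

>>> move_arm(
  rows=[0, 0, 15, 0, 0, 0, 0.2, 0, 0, 30, 0, 0, 0, 0.2, 0, 0, 30, 0, 0, 0, 0.2, 0, 0, 35, 0, 0, 0, 0, 0, 0, 35, 0, 0, 0, 0, 0, 0, 35, 0, 0, 0, 0, 0.2, 38, 1, 0.006, -0.07, 0, 0, 0.2, 38, 1, 0.006, -0.07, 0, 0, 0.2, 38, 1, 0.006, -0.07, 0, 0, 0.2, 38, 1, 0.006, -0.07, 0, 0, 0.2, 38, 1, 0.006, -0.07, 0, 0],
)

```text
time: 15.65
position: [0.5265, -0.0586, 0.2497]
tool_rot: [0.983, 0.04, 0.176, -0.007]
ft_force: [1.0, 0.2, -0.6]
grip_width: 0.0869
```

>>> move_arm(
  rows=[-0.3, 12, -2.9, 0.0033, -0.039, 0, 0, -0.3, 12, -2.9, 0.0033, -0.039, 0, 0, -0.3, 12, -2.9, 0.0033, -0.039, 0, 0, -0.3, 12, -2.9, 0.0033, -0.039, 0, 0, -0.3, 12, -2.9, 0.0033, -0.039, 0, 0, -0.2, 8, -2, 0.002, -0.027, 0, 0, -0.2, 7, -1.7, 0.002, -0.023, 0, 0, -0.2, 6, -1.5, 0.0016, -0.02, 0, 0, -0.2, 6, -1.5, 0.0016, -0.02, 0, 0, -0.2, 6, -1.4, 0.0016, -0.02, 0, 0, -0.2, 6, -1.4, 0.0016, -0.02, 0, 0, 0, 0, 0, 0, 0, 0, 0],
)

```text
time: 16.85
position: [0.523, 0.0399, 0.2246]
tool_rot: [0.943, 0.039, 0.331, -0.014]
ft_force: [-0.2, -0.3, 0.2]
grip_width: 0.087
```

```bash
python3 - <<'E'
from rackfit import *; import kin
o=robot.get_obs(); P,R=o["position"],Rn.from_quat(o["tool_rot"]); q=o["q"]; print(P,q,o["time"],abs(o["joint_velocities"]).max())
RT1=Rn.from_matrix(np.c_[UP,-ey,-N]); DL=np.array([.5937,.0784,.1476]); D=np.array([.5732,.3276,.1476])
B=DL+.1*N
rows=kin.plan(P,R,B,RT1,4); print(np.round(rows[0],4)); p,r,q1=kin.sim(rows,q)
C=D+.085*N; rows=kin.plan(P,R,C,RT1,14); print("direct",np.round(rows[0],4)); p,r,q=kin.sim(rows,q)
E
```

```text
[0.523  0.0399 0.2246] [-0.2676  0.2742  2.1937  1.444   0.2189 -0.1469] 16.85 0.15454005774056118
[ 0.0469  8.1714 -1.583   0.002  -0.0273 -0.0001  0.    ]
f=0.74 e=0.0000 P=[523.1  46.  223.4] q=[-0.25  0.28  2.21  1.66  0.21 -0.35]
f=0.74 e=0.0000 P=[523.1  52.  222.3] q=[-0.24  0.29  2.23  1.88  0.22 -0.56]
f=0.80 e=0.0000 P=[523.2  58.6 221. ] q=[-0.22  0.3   2.24  2.09  0.24 -0.76]
f=0.94 e=0.0000 P=[523.2  66.3 219.5] q=[-0.2   0.32  2.26  2.31  0.27 -0.97]
direct [-0.6958 20.1968 -1.2099  0.0006 -0.0078 -0.      0.    ]
f=1.00 e=0.0000 P=[522.4  60.1 223.4] q=[-0.21  0.28  2.2   1.57  0.18 -0.23]
f=1.00 e=0.0000 P=[521.7  80.3 222.2] q=[-0.15  0.29  2.2   1.74  0.15 -0.35]
f=0.89 e=0.0000 P=[521.1  98.2 221.1] q=[-0.09  0.3   2.2   1.95  0.12 -0.52]
f=0.63 e=0.0000 P=[520.6 111.  220.4] q=[-0.05  0.3   2.2   2.15  0.1  -0.69]
f=0.51 e=0.0000 P=[520.3 121.3 219.7] q=[-0.02  0.31  2.19  2.35  0.09 -0.86]
f=0.47 e=0.0000 P=[519.9 130.9 219.2] q=[ 0.01  0.31  2.19  2.57  0.09 -1.05]
f=0.44 e=0.0000 P=[519.6 139.7 218.6] q=[ 0.04  0.32  2.19  2.78  0.09 -1.25]
f=0.44 e=0.0000 P=[519.3 148.5 218.1] q=[ 0.06  0.32  2.18  3.    0.09 -1.44]
f=0.47 e=0.0000 P=[519.  158.  217.5] q=[ 0.09  0.33  2.18  3.22  0.09 -1.64]
f=0.54 e=0.0000 P=[518.6 168.8 216.9] q=[ 0.13  0.34  2.17  3.43  0.1  -1.83]
f=0.66 e=0.0000 P=[518.2 182.2 216.1] q=[ 0.17  0.35  2.17  3.65  0.11 -2.01]
f=0.90 e=0.0000 P=[517.5 200.4 215. ] q=[ 0.22  0.36  2.15  3.87  0.14 -2.19]
f=1.00 e=0.0000 P=[516.8 220.6 213.8] q=[ 0.28  0.37  2.14  4.04  0.17 -2.32]
f=1.00 e=0.0000 P=[516.1 240.8 212.6] q=[ 0.33  0.39  2.12  4.18  0.2  -2.41]
```

>>> move_arm(
  rows=[0, 6, -1.2, 0.0015, -0.02, 0, 0, 0, 6, -1.2, 0.0015, -0.02, 0, 0, 0, 6, -1.2, 0.0015, -0.02, 0, 0, 0, 7, -1.3, 0.0015, -0.023, 0, 0, 0, 8, -1.4, 0.002, -0.026, 0, 0, -0.9, 22, -1, 0, 0, 0, 0, -0.9, 22, -1, 0, 0, 0, 0, -0.9, 21, -1, 0, 0, 0, 0, -0.9, 21, -1, 0, 0, 0, 0, -0.9, 21, -1, 0, 0, 0, 0, -0.9, 21, -1, 0, 0, 0, 0, -0.9, 22, -1, 0, 0, 0, 0],
)

```text
time: 18.05
position: [0.5184, 0.2234, 0.2126]
tool_rot: [0.922, 0.038, 0.384, -0.016]
ft_force: [0.1, 0.4, 0.3]
grip_width: 0.0872
```

```bash
python3 - <<'E'
from rackfit import *; import kin
o=robot.get_obs(); P,R=o["position"],Rn.from_quat(o["tool_rot"]); q=o["q"]; print(P,q,o["time"],abs(o["joint_velocities"]).max())
RT1=Rn.from_matrix(np.c_[UP,-ey,-N]); D=np.array([.5732,.3276,.1476])
C=D+.08*N; rows=kin.plan(P,R,C,RT1,5); print("direct",np.round(rows[0],4)); p,r,q=kin.sim(rows,q)
E
```

```text
[0.5184 0.2234 0.2126] [ 0.2883  0.3944  2.1588  3.8018  0.2383 -2.0716] 18.05 2.030715526974332
direct [-0.3221 19.9074 -1.6821 -0.      0.0006 -0.0002  0.    ]
f=1.00 e=0.0000 P=[518.1 243.3 210.9] q=[ 0.34  0.41  2.13  3.97  0.25 -2.2 ]
f=1.00 e=0.0000 P=[517.8 263.2 209.2] q=[ 0.39  0.42  2.11  4.12  0.26 -2.31]
f=1.00 e=0.0000 P=[517.5 283.2 207.5] q=[ 0.44  0.44  2.08  4.26  0.28 -2.41]
f=1.00 e=0.0000 P=[517.2 303.1 205.8] q=[ 0.49  0.45  2.05  4.38  0.3  -2.5 ]
f=1.00 e=0.0000 P=[516.8 323.  204.1] q=[ 0.53  0.47  2.01  4.49  0.32 -2.58]
```

>>> move_arm(
  rows=[-0.3, 20, -1.7, 0, 0, 0, 0, -0.3, 20, -1.7, 0, 0, 0, 0, -0.3, 20, -1.7, 0, 0, 0, 0, -0.3, 18, -1.7, 0, 0, 0, 0, -0.3, 14, -1.7, 0, 0, 0, 0, 0, 0, 0, 0, 0, 0, 0, 0, 0, 0, 0, 0, 0, 0, 0, 0, 0, 0, 0, 0, 0],
)

```text
time: 18.85
position: [0.5164, 0.3135, 0.2037]
tool_rot: [0.923, 0.038, 0.383, -0.015]
ft_force: [0.8, 0.1, 0.4]
grip_width: 0.0871
```

```bash
cat > small.py <<'E'
from rackfit import *; import kin,pickle
def look(D,tag,rc=.040):
    o=robot.get_obs(); c=robot.camera("wrist"); cv2.imwrite(f"pics/{tag}.png",c["color"][:,:,::-1]); pickle.dump((o,c),open(tag+".pkl","wb"))
    P,R=o["position"],Rn.from_quat(o["tool_rot"]); R1=Rn.from_matrix(np.c_[UP,-ey,-N])
    e=P-D; print(P,o["q"],"n,ey,up mm",1e3*np.array([e@N,e@ey,e@UP]),"rot",(R1*R.inv()).as_rotvec(),o["time"],"vel",abs(o["joint_velocities"]).max())
    X=cloud(c,o); h=(X-D)@N; d=(X-D); ly=d@ey; lu=d@UP; r=np.hypot(ly,lu)
    m=(r>.024)&(r<.036)&(abs(h-.012)<.006)
    nn,a,k,sd=planefit(X[m]); print("plate n",nn,"yaw",np.degrees(np.arctan2(-nn[1],-nn[0])),"tilt",np.degrees(np.arccos(nn[2])),"h",(a-D)@N,k,sd)
    dh=(a-D)@N-.012
    m=(abs(h-.040-dh)<.0025)&(r<.03); m=cv2.morphologyEx(m.astype(np.uint8),cv2.MORPH_OPEN,np.ones((3,3)))
    p=outline(c,o,m,D,.040+dh)
    for _ in range(5):
        ce,rr=circ(p); q=np.hypot(*(p-ce).T); p=p[abs(q-rr)<.002]
    print("collar rel mm",1e3*(ce-[D@ey,D@UP]),rr,len(p)); 
    m=np.isfinite(h)&(h>.007+dh)&(r<.055)&(h<.058); p=outline(c,o,m,D,.012+dh)
    p=p[abs(np.hypot(*(p-[D@ey,D@UP]).T)-rc)<.007]
    for _ in range(6):
        c2,r2=circ(p); q=np.hypot(*(p-c2).T); p=p[abs(q-r2)<.0015]
    print("plate rel mm",1e3*(c2-[D@ey,D@UP]),r2,len(p))
E
python3 - <<'E'
from small import *
look(np.array([.5732,.3276,.1476]),"w9")
E
```

```text
[0.5164 0.3135 0.2037] [ 0.5115  0.462   2.0327  4.4225  0.3141 -2.5259] n,ey,up mm [80.5008 -9.4062 -1.1881] rot [0.0013 0.0021 0.0001] 18.85 vel 0.012195641050865236
plate n [-0.7076 -0.0565  0.7043] yaw 4.566649692459289 tilt 45.22634279034965 h 0.012258650108774043 3060 0.0007319478576699534
collar rel mm [ 0.1331 -0.2416] 0.01916540050172297 163
plate rel mm [ 0.2689 -0.0462] 0.03918440735484762 282
```

View pics/w9.png

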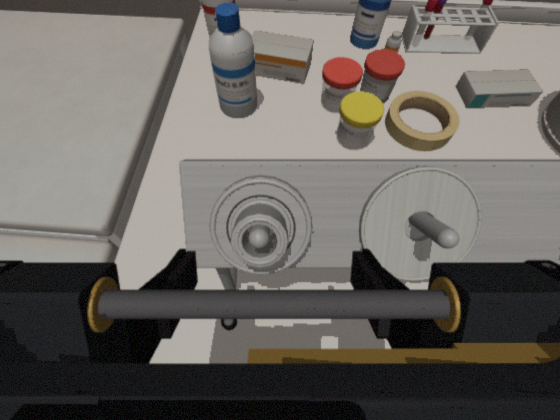

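The small disc is at (258,230) as predicted. I move over it, go in and settle.

>>> move_arm(
  rows=[0, 9.5, 0.8, 0.001, 0.002, 0, 0, 9.2, 0.75, -9.2, 0, 0, 0, 0, 9.2, 0.75, -9.2, 0, 0, 0, 0, 9.2, 0.75, -9.2, 0, 0, 0, 0, 9.2, 0.75, -9.2, 0, 0, 0, 0, 9.2, 0.75, -9.2, 0, 0, 0, 0, 0, 0, 0, 0, 0, 0, 0, 0, 0, 0, 0, 0, 0, 0],
)

```text
time: 19.7
position: [0.5622, 0.3267, 0.1582]
tool_rot: [0.923, 0.038, 0.382, -0.015]
ft_force: [0.6, -0.8, -0.6]
grip_width: 0.087
```

```bash
python3 - <<'E'
from rackfit import *
o=robot.get_obs(); e=o["position"]-np.array([.5732,.3276,.1476]); print(1e3*np.array([e@N,e@ey,e@UP]),o["q"],o["ft_force"],o["time"])
R1=Rn.from_matrix(np.c_[UP,-ey,-N]); print((R1*Rn.from_quat(o["tool_rot"]).inv()).as_rotvec())
E
```

```text
[15.2997 -0.0137 -0.3123] [ 0.4865  0.5896  1.9586  4.2395  0.3183 -2.3532] [ 0.6465 -0.8496 -0.5793] 19.7
[ 0.0004 -0.0008  0.0004]
```

>>> move_arm(
  rows=[0, 0, 0, 0, 0, 0, 1, 0, 0, 0, 0, 0, 0, 1, 0, 0, 0, 0, 0, 0, 1, 0, 0, 0, 0, 0, 0, 1, 0, 0, 0, 0, 0, 0, 1, 0, 0, 0, 0, 0, 0, 1, 0, 0, 0, 0, 0, 0, 1, 0, 0, 0, 0, 0, 0, 1],
  grip_force=50,
)

```text
time: 20.5
position: [0.5622, 0.3275, 0.1584]
tool_rot: [0.923, 0.038, 0.382, -0.016]
ft_force: [-0.2, -0.6, 0.3]
grip_width: 0.0392
```

```bash
python3 - <<'E'
from rackfit import *; import kin
o=robot.get_obs(); P,R=o["position"],Rn.from_quat(o["tool_rot"]); q=o["q"]; print(P,o["grip_width"],o["ft_force"],o["time"])
p,r,q=kin.sim([[1.6,.1,1.6,0,0,0,1]]*2+[[-4,-.3,4,0,0,0,1]]+[[-9.2,-.75,9.2,0,0,0,1]]*5,q)
p,r,q=kin.sim([[1,-22,2,0,0,0,1]]*11,q)
E
```

```text
[0.5622 0.3275 0.1584] 0.03922235242154377 [-0.2351 -0.5906  0.2919] 20.5
f=1.00 e=0.0000 P=[563.9 327.6 159.9] q=[ 0.49  0.59  1.95  4.25  0.31 -2.37]
f=1.00 e=0.0000 P=[565.5 327.7 161.5] q=[ 0.48  0.58  1.95  4.27  0.31 -2.39]
f=1.00 e=0.0000 P=[561.5 327.4 165.5] q=[ 0.49  0.57  1.96  4.29  0.31 -2.4 ]
f=1.00 e=0.0000 P=[552.3 326.6 174.7] q=[ 0.5   0.55  1.97  4.34  0.31 -2.45]
f=1.00 e=0.0000 P=[543.1 325.9 183.9] q=[ 0.51  0.53  1.98  4.39  0.31 -2.49]
f=1.00 e=0.0000 P=[533.9 325.1 193.1] q=[ 0.51  0.5   1.99  4.44  0.31 -2.54]
f=1.00 e=0.0000 P=[524.7 324.4 202.3] q=[ 0.52  0.48  2.    4.5   0.31 -2.59]
f=1.00 e=0.0000 P=[515.5 323.6 211.5] q=[ 0.53  0.45  2.01  4.56  0.32 -2.65]
f=1.00 e=0.0000 P=[516.5 301.6 213.5] q=[ 0.48  0.43  2.04  4.45  0.29 -2.58]
f=1.00 e=0.0000 P=[517.5 279.6 215.5] q=[ 0.43  0.42  2.07  4.33  0.27 -2.49]
f=1.00 e=0.0000 P=[518.5 257.6 217.5] q=[ 0.38  0.4   2.1   4.18  0.24 -2.39]
f=1.00 e=0.0000 P=[519.5 235.6 219.5] q=[ 0.32  0.38  2.13  4.01  0.22 -2.26]
f=1.00 e=0.0000 P=[520.5 213.6 221.5] q=[ 0.26  0.37  2.16  3.81  0.2  -2.1 ]
f=0.93 e=0.0000 P=[521.4 193.1 223.4] q=[ 0.2   0.35  2.18  3.6   0.19 -1.94]
f=0.85 e=0.0000 P=[522.2 174.5 225.1] q=[ 0.14  0.34  2.19  3.38  0.18 -1.76]
f=0.81 e=0.0000 P=[523.  156.7 226.7] q=[ 0.09  0.33  2.21  3.17  0.18 -1.59]
f=0.81 e=0.0000 P=[523.9 138.8 228.4] q=[ 0.03  0.32  2.22  2.95  0.19 -1.42]
f=0.86 e=0.0000 P=[524.7 119.9 230.1] q=[-0.03  0.31  2.23  2.73  0.2  -1.25]
f=0.94 e=0.0000 P=[525.7  99.1 232. ] q=[-0.1   0.3   2.24  2.52  0.22 -1.09]
```

>>> move_arm(
  rows=[1.6, 0.1, 1.6, 0, 0, 0, 1, 1.6, 0.1, 1.6, 0, 0, 0, 1, -4, -0.3, 4, 0, 0, 0, 1, -9.2, -0.75, 9.2, 0, 0, 0, 1, -9.2, -0.75, 9.2, 0, 0, 0, 1, -9.2, -0.75, 9.2, 0, 0, 0, 1, -9.2, -0.75, 9.2, 0, 0, 0, 1, -0.5, -0.1, 0.5, 0, 0, 0, 1, 0, 0, 0, 0, 0, 0, 1],
)

```text
time: 21.4
position: [0.5243, 0.3244, 0.2032]
tool_rot: [0.923, 0.038, 0.383, -0.016]
ft_force: [0.0, -0.5, -2.1]
grip_width: 0.0394
```

```bash
python3 - <<'E'
from held import *; import kin,pickle
o=robot.get_obs(); P=o["position"]; e=P-np.array([.5732,.3276,.1476]); print(P,o["q"],1e3*np.array([e@N,e@ey,e@UP]),o["ft_force"],o["grip_width"],o["time"])
c=robot.camera("wrist"); cv2.imwrite("pics/w10.png",c["color"][:,:,::-1]); held(c,o,.040)
kin.sim([[-.9,-20,2.5,0,0,0,1]]*12,o["q"])
E
```

```text
[0.5243 0.3244 0.2032] [ 0.5236  0.4736  2.0012  4.498   0.314  -2.5945] [74.0204  0.8107  4.6749] [ 0.0266 -0.498  -2.076 ] 0.039369589205930366 21.4
plate in tool [ 0.0021 -0.0032  1.    ] [ 0.0217 -0.0002  0.0031] 2949 0.0007317848392509353
plate centre tool [ 2.1446  0.2693 38.3406] 242 arc x [-0.0057 -0.0388] [0.0408 0.0393] back z 0.01511283431896976
fixed r [0.8805 0.2835]
f=1.00 e=0.0000 P=[523.4 304.4 205.7] q=[ 0.48  0.46  2.03  4.4   0.29 -2.52]
f=1.00 e=0.0000 P=[522.5 284.4 208.2] q=[ 0.44  0.44  2.07  4.29  0.27 -2.44]
f=1.00 e=0.0000 P=[521.6 264.4 210.7] q=[ 0.39  0.42  2.1   4.16  0.26 -2.35]
f=1.00 e=0.0000 P=[520.7 244.4 213.2] q=[ 0.34  0.4   2.12  4.02  0.24 -2.25]
f=1.00 e=0.0000 P=[519.8 224.4 215.7] q=[ 0.29  0.39  2.15  3.85  0.22 -2.12]
f=1.00 e=0.0000 P=[518.9 204.4 218.2] q=[ 0.23  0.37  2.17  3.67  0.21 -1.98]
f=1.00 e=0.0000 P=[518.  184.4 220.7] q=[ 0.18  0.35  2.2   3.47  0.2  -1.83]
f=1.00 e=0.0000 P=[517.1 164.4 223.2] q=[ 0.11  0.34  2.22  3.25  0.2  -1.66]
f=0.97 e=0.0000 P=[516.2 145.1 225.6] q=[ 0.05  0.32  2.24  3.04  0.21 -1.49]
f=0.98 e=0.0000 P=[515.3 125.5 228.1] q=[-0.01  0.31  2.25  2.82  0.21 -1.33]
f=1.00 e=0.0000 P=[514.4 105.5 230.6] q=[-0.08  0.3   2.26  2.61  0.23 -1.17]
f=1.00 e=0.0000 P=[513.5  85.5 233.1] q=[-0.15  0.28  2.28  2.42  0.25 -1.03]
```

View pics/w10.png

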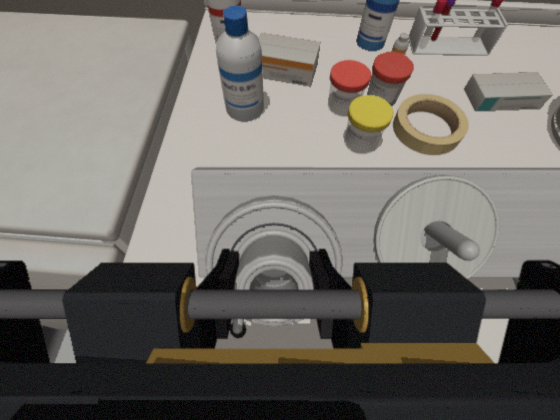

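The small disc is off its peg and square in the fingers at (275,262). I carry it along the rack with its back face beyond the peg tips.

>>> move_arm(
  rows=[-0.9, -20, 2.5, 0, 0, 0, 1, -0.9, -20, 2.5, 0, 0, 0, 1, -0.9, -20, 2.5, 0, 0, 0, 1, -0.9, -20, 2.5, 0, 0, 0, 1, -0.9, -20, 2.5, 0, 0, 0, 1, -0.9, -20, 2.5, 0, 0, 0, 1, -0.9, -20, 2.5, 0, 0, 0, 1, -0.9, -20, 2.5, 0, 0, 0, 1, -0.9, -19, 2.5, 0, 0, 0, 1, -0.9, -19, 2.5, 0, 0, 0, 1, -0.9, -20, 2.5, 0, 0, 0, 1, -0.9, -20, 2.5, 0, 0, 0, 1],
)

```text
time: 22.65
position: [0.5136, 0.0851, 0.2324]
tool_rot: [0.923, 0.038, 0.382, -0.015]
ft_force: [1.0, -0.1, -2.4]
grip_width: 0.0394
```

```bash
python3 - <<'E'
from held import *; import kin
o=robot.get_obs(); P,R=o["position"],Rn.from_quat(o["tool_rot"]); print(P,o["q"],o["ft_force"],o["time"],abs(o["joint_velocities"]).max())
R1=Rn.from_matrix(np.c_[ex,-ey,-ez]); print((R1*R.inv()).as_rotvec())
p,r,q=kin.sim([[0.8,-10,1.5,-.002,.024,0,1]]*7+[[.8,-18,1,-.004,.045,0,1]]*1+[[1,-30,0,-.005,.065,0,1]]*4,o["q"],P,R)
print((R1*r.inv()).as_rotvec())
E
```

```text
[0.5136 0.0851 0.2324] [-0.1488  0.2844  2.2743  2.4205  0.2473 -1.0311] [ 1.0471 -0.1099 -2.4426] 22.65 1.8997709568714434
[-0.0638  0.7811 -0.0011]
f=0.90 e=0.0000 P=[514.3  76.1 233.7] q=[-0.18  0.27  2.26  2.21  0.22 -0.84]
f=0.77 e=0.0000 P=[514.9  68.4 234.9] q=[-0.2   0.26  2.24  1.99  0.21 -0.64]
f=0.73 e=0.0000 P=[515.5  61.1 236. ] q=[-0.22  0.25  2.23  1.78  0.2  -0.44]
f=0.75 e=0.0000 P=[516.1  53.5 237.1] q=[-0.24  0.24  2.21  1.56  0.21 -0.24]
f=0.84 e=0.0000 P=[516.8  45.2 238.4] q=[-0.26  0.23  2.2   1.34  0.22 -0.03]
f=1.00 e=0.0000 P=[517.6  35.2 239.9] q=[-0.28  0.23  2.18  1.13  0.25  0.16]
f=1.00 e=0.0000 P=[518.4  25.2 241.4] q=[-0.31  0.22  2.15  0.96  0.28  0.31]
f=1.00 e=0.0000 P=[519.2   7.2 242.4] q=[-0.34  0.22  2.12  0.75  0.34  0.49]
f=1.00 e=0.0000 P=[520.2 -22.8 242.4] q=[-0.4   0.22  2.06  0.57  0.45  0.62]
f=1.00 e=0.0000 P=[521.2 -52.8 242.4] q=[-0.45  0.23  2.    0.45  0.55  0.69]
f=1.00 e=0.0000 P=[522.2 -82.8 242.4] q=[-0.5   0.25  1.94  0.36  0.65  0.74]
f=1.00 e=0.0000 P=[ 523.2 -112.8  242.4] q=[-0.53  0.28  1.87  0.29  0.74  0.77]
[-0.0281  0.3322 -0.0009]
```

>>> move_arm(
  rows=[0.8, -8, 1.5, -0.0015, 0.018, 0, 1, 0.8, -8, 1.5, -0.0015, 0.018, 0, 1, 0.8, -8, 1.5, -0.0015, 0.018, 0, 1, 0.8, -8, 1.5, -0.0015, 0.018, 0, 1, 0.8, -8, 1.5, -0.0015, 0.018, 0, 1, 0.8, -10, 1.5, -0.002, 0.024, 0, 1, 0.8, -10, 1.5, -0.002, 0.024, 0, 1, 0.8, -18, 1, -0.004, 0.045, 0, 1, 1, -30, 0, -0.006, 0.07, 0, 1, 1, -30, 0, -0.006, 0.07, 0, 1, 1, -30, 0, -0.006, 0.07, 0, 1, 1, -20, 0, -0.006, 0.07, 0, 1],
)

```text
time: 23.85
position: [0.5235, -0.1037, 0.2441]
tool_rot: [0.987, 0.04, 0.158, -0.006]
ft_force: [0.2, 0.7, -2.8]
grip_width: 0.039
```

```bash
python3 - <<'E'
from held import *; import kin
o=robot.get_obs(); P,R=o["position"],Rn.from_quat(o["tool_rot"]); print(P,o["q"],o["ft_force"],o["time"],abs(o["joint_velocities"]).max())
R1=Rn.from_matrix(np.c_[ex,-ey,-ez]); rv=(R1*R.inv()).as_rotvec(); T=np.array([.5251,-.152,.235]); print(rv,(T-P)*1e3)
kin.sim(kin.plan(P,R,T,R1,5),o["q"])
E
```

```text
[ 0.5235 -0.1037  0.2441] [-0.5069  0.2733  1.8627  0.2538  0.754   0.8191] [ 0.1994  0.6912 -2.8326] 23.85 0.9367536932597433
[-0.0242  0.3167  0.0007] [  1.5829 -48.3145  -9.0646]
f=1.00 e=0.0000 P=[ 523.8 -113.3  242.2] q=[-0.5   0.3   1.81  0.19  0.83  0.87]
f=1.00 e=0.0000 P=[ 524.2 -123.   240.4] q=[-0.5   0.32  1.76  0.13  0.9   0.92]
f=1.00 e=0.0000 P=[ 524.5 -132.7  238.6] q=[-0.49  0.35  1.71  0.08  0.97  0.95]
f=1.00 e=0.0000 P=[ 524.8 -142.3  236.8] q=[-0.49  0.38  1.66  0.04  1.05  0.98]
f=1.00 e=0.0000 P=[ 525.1 -152.   235. ] q=[-0.49  0.41  1.62 -0.    1.12  1.  ]
```

>>> move_arm(
  rows=[0.4, -10, -2, -0.006, 0.073, 0, 1, 0.4, -10, -2, -0.006, 0.073, 0, 1, 0.4, -10, -2, -0.006, 0.073, 0, 1, 0.4, -10, -2, -0.006, 0.073, 0, 1, 0, 0, 0, 0, 0, 0, 1, 0, 0, 0, 0, 0, 0, 1, 0, 0, 0, 0, 0, 0, 1, 0, 0, 0, 0, 0, 0, 1],
)

```text
time: 24.65
position: [0.5244, -0.1403, 0.2361]
tool_rot: [0.999, 0.042, 0.014, -0.001]
ft_force: [0.2, 0.1, -2.5]
grip_width: 0.0394
```

```bash
python3 - <<'E'
from held import *; import kin,pickle
o=robot.get_obs(); c=robot.camera("wrist"); cv2.imwrite("pics/w11.png",c["color"][:,:,::-1]); pickle.dump((o,c),open("w11.pkl","wb"))
P,R=o["position"],Rn.from_quat(o["tool_rot"]); print(P,o["ft_force"],o["time"],abs(o["joint_velocities"]).max())
R1=Rn.from_matrix(np.c_[ex,-ey,-ez]); print((R1*R.inv()).as_rotvec()); held(c,o,.040)
X=cloud(c,o)
m=(X[...,2]>.092)&(X[...,2]<.0995)&(np.hypot(X[...,0]-.5251,X[...,1]+.2495)<.02); Q=X[m]
f=lambda p:(np.hypot(Q[:,0]-p[0],Q[:,1]-p[1])-.009)
if len(Q)>20:
  s=kin.least_squares(f,[.525,-.249],loss='soft_l1',f_scale=.001); print("spindle",s.x,len(Q),abs(s.fun).mean())
m=(X[...,2]>.1105)&(X[...,2]<.115)&(np.hypot(X[...,0]-.5251,X[...,1]+.2495)<.02); print("top",X[m].mean(0),(X[m].min(0)+X[m].max(0))/2,m.sum())
m=(abs(X[...,2]-.09)<.003)&(np.hypot(X[...,0]-.5251,X[...,1]+.2495)<.026); print("collar z",np.median(X[m][:,2]),(X[m].min(0)+X[m].max(0))/2,m.sum())
m=(abs(X[...,2]-.062)<.004)&(np.hypot(X[...,0]-.5251,X[...,1]+.2495)<.06)&(np.hypot(X[...,0]-.5251,X[...,1]+.2495)>.025); print("plate",planefit(X[m]))
E
```

```text
[ 0.5244 -0.1403  0.2361] [ 0.2432  0.1278 -2.5393] 24.65 0.005439421568587846
[-0.0025  0.0287 -0.0012]
plate in tool [ 0.006  -0.0018  1.    ] [ 0.0217 -0.0002  0.0026] 2955 0.0007524273622356662
plate centre tool [ 2.2309  0.1561 38.3326] 236 arc x [-0.0059 -0.0388] [0.0407 0.0392] back z 0.014687484214261855
fixed r [0.9655 0.1796]
spindle [ 0.5252 -0.2498] 69 0.0019536905758234706
top [ 0.5255 -0.2488  0.1119] [ 0.5257 -0.249   0.1121] 72
collar z 0.09023796281844204 [ 0.5255 -0.2496  0.09  ] 751
plate (array([0.0005, 0.0011, 1.    ]), array([ 0.529 , -0.249 ,  0.0624]), 5545, np.float64(0.0008856175188200762))
```

View pics/w11.png

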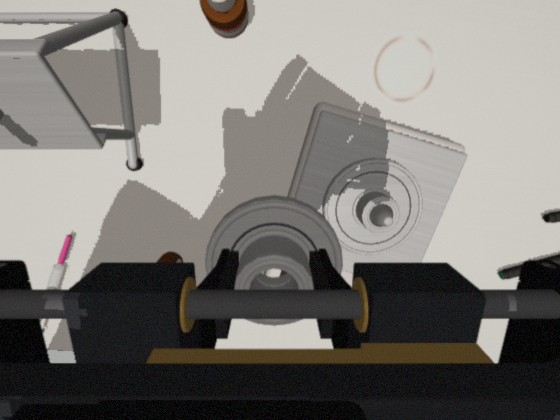

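The large disc is seated at (372,205), its collar top at 90.2 mm, with the spindle at (382,215). The small disc is held level at (274,262). I move over the spindle.

>>> move_arm(
  rows=[0.1, -21.7, -5, -0.0005, 0.0057, 0, 1, 0.1, -21.7, -5, -0.0005, 0.0057, 0, 1, 0.1, -21.7, -5, -0.0005, 0.0057, 0, 1, 0.1, -21.7, -5, -0.0005, 0.0057, 0, 1, 0.1, -21.7, -5, -0.0005, 0.0057, 0, 1, 0, 0, -15, 0, 0, 0, 1, 0, 0, -15, 0, 0, 0, 1, 0, 0, -15, 0, 0, 0, 1, 0, 0, -15, 0, 0, 0, 1, 0, 0, 0, 0, 0, 0, 1, 0, 0, 0, 0, 0, 0, 1, 0, 0, 0, 0, 0, 0, 1],
)

```text
time: 25.9
position: [0.5265, -0.2499, 0.1522]
tool_rot: [0.999, 0.042, 0.001, 0.001]
ft_force: [0.3, 1.1, -2.5]
grip_width: 0.0388
```

>>> move_arm(
  rows=[0, 0, 0, 0, 0, 0, 1, 0, 0, 0, 0, 0, 0, 1, 0, 0, 0, 0, 0, 0, 1],
)

```text
time: 26.2
position: [0.526, -0.2495, 0.1517]
tool_rot: [0.999, 0.042, 0.001, 0.001]
ft_force: [0.1, -0.4, -2.3]
grip_width: 0.0389
```

```bash
python3 - <<'E'
from held import *; import pickle
o=robot.get_obs(); c=robot.camera("wrist"); pickle.dump((o,c),open("w12.pkl","wb"))
cv2.imwrite("pics/w12.png",cv2.resize(c["color"][160:360,175:375,::-1],None,fx=3,fy=3,interpolation=cv2.INTER_CUBIC))
R1=Rn.from_matrix(np.c_[ex,-ey,-ez]); print(o["position"],o["ft_force"],(R1*Rn.from_quat(o["tool_rot"]).inv()).as_rotvec(),o["time"]); held(c,o,.04)
E
```

```text
[ 0.526  -0.2495  0.1517] [ 0.1109 -0.4419 -2.2589] [ 0.0011  0.0015 -0.0013] 26.2
plate in tool [ 0.0048 -0.0014  1.    ] [ 0.0217 -0.0001  0.0026] 2967 0.0007411089130087746
plate centre tool [ 2.0911  0.1627 38.3576] 239 arc x [-0.0059 -0.0388] [0.0407 0.0392] back z 0.014673665060457083
fixed r [0.8504 0.1762]
```

View pics/w12.png

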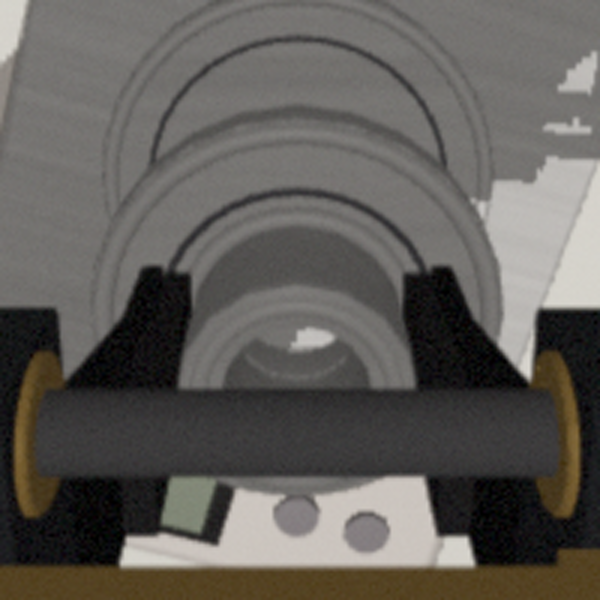

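>>> move_arm(
  rows=[-0.4, 0.2, -6, 0, 0, 0, 1, 0, 0, -6, 0, 0, 0, 1, 0, 0, -6, 0, 0, 0, 1, 0, 0, -3, 0, 0, 0, 1, 0, 0, 0, 0, 0, 0, 1, 0, 0, 0, 0, 0, 0, 1, 0, 0, 0, 0, 0, 0, 1],
)

```text
time: 26.95
position: [0.5257, -0.2493, 0.1304]
tool_rot: [0.999, 0.042, 0.001, 0.0]
ft_force: [0.1, 0.6, -3.2]
grip_width: 0.0389
```

>>> move_arm(
  rows=[-0.7, 0, 0, 0, 0, 0, 1, 0, 0, -4, 0, 0, 0, 1, 0, 0, -4, 0, 0, 0, 1, 0, 0, -4, 0, 0, 0, 1, 0, 0, 0, 0, 0, 0, 1],
)

```text
time: 27.45
position: [0.5242, -0.2488, 0.1174]
tool_rot: [0.999, 0.042, -0.0, -0.0]
ft_force: [0.1, -0.3, -2.2]
grip_width: 0.0393
```

>>> move_arm(
  rows=[0.3, 0, -4, 0, 0, 0, 1, 0, 0, -4, 0, 0, 0, 1, 0, 0, -2, 0, 0, 0, 1, 0, 0, 0, 0, 0, 0, 1, 0, 0, 0, 0, 0, 0, 1],
)

```text
time: 27.95
position: [0.525, -0.2492, 0.1082]
tool_rot: [0.999, 0.042, 0.0, 0.0]
ft_force: [0.1, 0.0, -3.5]
grip_width: 0.0392
```

>>> move_arm(
  rows=[0, 0, -1, 0, 0, 0, 1, 0, 0, -1, 0, 0, 0, 1, 0, 0, -0.7, 0, 0, 0, 1, 0, 0, 0, 0, 0, 0, 1, 0, 0, 0, 0, 0, 0, 1],
)

```text
time: 28.45
position: [0.5251, -0.2492, 0.1056]
tool_rot: [0.999, 0.042, 0.0, 0.0]
ft_force: [0.0, 0.1, -2.8]
grip_width: 0.0391
```

>>> move_arm(
  rows=[0, 0, -0.5, 0, 0, 0, 1, 0, 0, -0.5, 0, 0, 0, 1, 0, 0, 0, 0, 0, 0, 1, 0, 0, 0, 0, 0, 0, 1],
)

```text
time: 28.85
position: [0.5252, -0.2492, 0.1051]
tool_rot: [0.999, 0.042, 0.001, 0.001]
ft_force: [-1.2, 1.1, 4.2]
grip_width: 0.0397
```

The force rose by about 7 N with the back face at 90.4 mm, so the disc is in contact with the large collar. I open the fingers.

>>> move_arm(
  rows=[0, 0, 0, 0, 0, 0, 0.2, 0, 0, 0, 0, 0, 0, 0.2, 0, 0, 0, 0, 0, 0, 0.2, 0, 0, 0, 0, 0, 0, 0.2, 0, 0, 0, 0, 0, 0, 0.2],
)

```text
time: 29.35
position: [0.525, -0.2492, 0.1043]
tool_rot: [0.999, 0.042, 0.0, 0.0]
ft_force: [-1.1, 0.6, 0.1]
grip_width: 0.0671
```

```bash
python3 - <<'E'
from rackfit import *
o=robot.get_obs(); c=robot.camera("wrist"); cv2.imwrite("pics/w13.png",c["color"][:,:,::-1])
print(o["position"],o["ft_force"],o["grip_width"],o["time"])
X=cloud(c,o); r=np.hypot(X[...,0]-.5253,X[...,1]+.2492)
m=(r>.025)&(r<.036)&(abs(X[...,2]-.102)<.006); print(planefit(X[m]))
m=(r<.024)&(abs(X[...,2]-.130)<.004); print(np.median(X[m],0),m.sum())
E
```

```text
[ 0.525  -0.2492  0.1043] [-1.1089  0.6201  0.0928] 0.06705745215071539 29.35
(array([-0.0087, -0.0017,  1.    ]), array([ 0.5397, -0.2482,  0.1025]), 3981, np.float64(0.0007171125107539515))
[ 0.536  -0.2488  0.1303] 1838
```

View pics/w13.png

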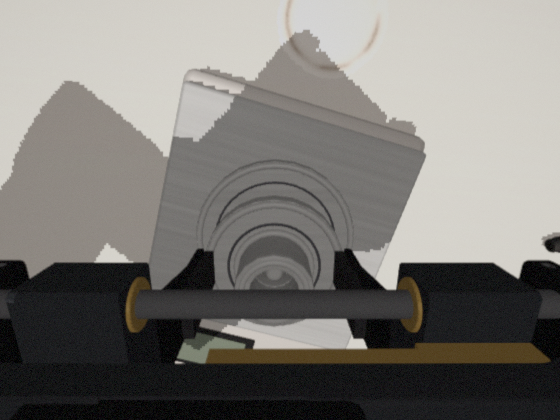

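The small disc lies on the large one: plate front at 102.5 mm and collar top at 130 mm, both as expected. I retreat straight up, then aside for a final look.

>>> move_arm(
  rows=[0, 0, 10, 0, 0, 0, 0.2, 0, 0, 20, 0, 0, 0, 0.2, 0, 0, 30, 0, 0, 0, 0.2, 0, 0, 30, 0, 0, 0, 0.2, 0, 0, 30, 0, 0, 0, 0, 0, 20, 15, 0, 0, 0, 0, 0, 40, 0, 0, 0, 0, 0, 0, 40, 0, 0, 0, 0, 0, 0, 20, 0, 0, 0, 0, 0, 0, 0, 0, 0, 0, 0, 0, 0, 0, 0, 0, 0, 0, 0, 0, 0, 0, 0, 0, 0, 0],
)

```text
time: 30.6
position: [0.5252, -0.1297, 0.2395]
tool_rot: [0.999, 0.041, 0.0, 0.001]
ft_force: [0.4, -0.4, -0.6]
grip_width: 0.0869
```

```bash
python3 - <<'E'
from rackfit import *
o=robot.get_obs(); c=robot.camera("wrist"); cv2.imwrite("pics/w14.png",c["color"][:,:,::-1])
s=robot.camera("scene"); cv2.imwrite("pics/s14.png",s["color"][:,:,::-1])
print(o["position"],o["ft_force"],o["grip_width"],o["time"])
X=cloud(c,o); r=np.hypot(X[...,0]-.5253,X[...,1]+.2492)
m=(r>.025)&(r<.038)&(abs(X[...,2]-.102)<.006); n,a,k,sd=planefit(X[m]); print("small",n,a,k,sd)
m=(r>.045)&(r<.053)&(abs(X[...,2]-.062)<.006); print("large",planefit(X[m]))
m=(r<.024)&(abs(X[...,2]-.130)<.004); print("collar",X[m].mean(0),(X[m].min(0)+X[m].max(0))/2,m.sum())
E
```

```text
[ 0.5252 -0.1297  0.2395] [ 0.35   -0.3593 -0.6358] 0.08690531098689404 30.6
small [-0.0006  0.0031  1.    ] [ 0.5296 -0.2451  0.1027] 2132 0.0008888434196329776
large (array([-0.0004, -0.0007,  1.    ]), array([ 0.5401, -0.2321,  0.0628]), 1276, np.float64(0.0009289571453475326))
collar [ 0.5254 -0.2484  0.13  ] [ 0.5245 -0.2492  0.1294] 994
```

View pics/w14.png

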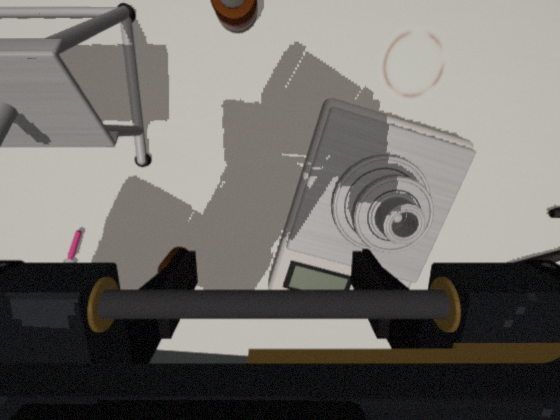

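View pics/s14.png

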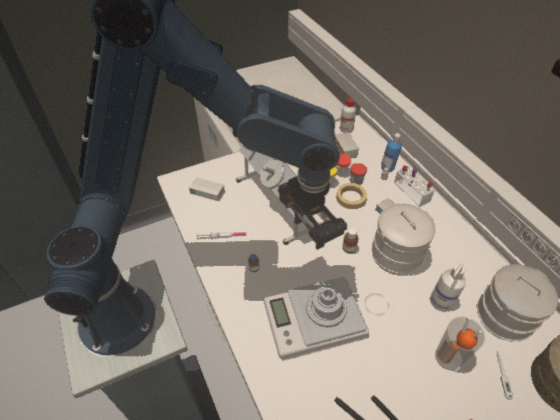

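Both discs are stacked flat on the spindle at (327,303) in the scene view. The ring is on its peg at (273,170), and the bottle (350,240), vial (254,262) and carton (207,188) are where they were. I hand in.

```bash
python3 -c "
from rig import robot
print(robot.hand_in(), robot.get_obs()['time'])"
```

```text
the job is handed in; nothing more can be done
the job is handed in; nothing more can be done
```

Both weight discs are on the scale's spindle, collar up, with the large one flat on the platform and the small one flat on top of it. I handed the job in at about 31 s of the 58 s allowed.

I lifted each disc off its peg by the collar, lowered it over the spindle and released it only once it was resting, with a contact force of about 7 N each time.

**Last checks, with the gripper clear:**

| | Measured height | Expected height | Tilt |
|---|---|---|---|
| Large plate, front face | 62.8 mm | 62 mm | under 0.1° |
| Small plate, front face | 102.7 mm | 102 mm | about 0.2° |
| Small collar, top | 130 mm | 130 mm | – |

- **Centring:** the stack sits within about 1 mm of the spindle axis.
- **Other items:** the flat ring is still on its peg, and the bottle, vial and carton stand where they were. I checked these by eye in the scene picture only.
- **One disagreement:** just after I released the small disc, a reading between the open fingers gave it a 0.5° tilt. The clear view afterwards gave about 0.2°.
- **One correction:** I adjusted sideways by about 1 mm over the spindle before the arm had settled. I undid that while lowering the large disc, and no contact force showed.

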